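# Gauge the adapter sleeves and sort them by fit

## Task

Check the batch of orange adapter sleeves for fit: slide each sleeve standing on the bench down over a gauge pin of its own until it stops, and let go, and with the whole batch standing on the pins press the recorder's red plunger fully down and release it. Then sort by result: stand the sleeves that went fully home upright in the blue tray and those that stopped at the step upright in the yellow tray. Leave everything else on the bench where it is.

Things in the scene. Friction and masses are not known exactly. Their poses are not given: they have to be found in the camera images.
- sleeve_1: orange plastic adapter sleeve, one of a batch of three or four (None if absent): a straight open tube 48 mm outside, 60 mm tall, about 60 g, standing upright on the bench at the start. Origin: centre of its bottom rim, z up along the bore. Its bore is either 34 mm (good) or 27 mm (tight); which is not known beforehand, only the gauge tells
- sleeve_2: orange plastic adapter sleeve, one of a batch of three or four (None if absent): a straight open tube 48 mm outside, 60 mm tall, about 60 g, standing upright on the bench at the start. Origin: centre of its bottom rim, z up along the bore. Its bore is either 34 mm (good) or 27 mm (tight); which is not known beforehand, only the gauge tells
- sleeve_3: orange plastic adapter sleeve, one of a batch of three or four (None if absent): a straight open tube 48 mm outside, 60 mm tall, about 60 g, standing upright on the bench at the start. Origin: centre of its bottom rim, z up along the bore. Its bore is either 34 mm (good) or 27 mm (tight); which is not known beforehand, only the gauge tells
- sleeve_4: orange plastic adapter sleeve, one of a batch of three or four (None if absent): a straight open tube 48 mm outside, 60 mm tall, about 60 g, standing upright on the bench at the start. Origin: centre of its bottom rim, z up along the bore. Its bore is either 34 mm (good) or 27 mm (tight); which is not known beforehand, only the gauge tells
- sleeve_5: orange plastic adapter sleeve, one of a batch of three or four (None if absent): a straight open tube 48 mm outside, 60 mm tall, about 60 g, standing upright on the bench at the start. Origin: centre of its bottom rim, z up along the bore. Its bore is either 34 mm (good) or 27 mm (tight); which is not known beforehand, only the gauge tells
- gauge: fixed aluminium gauge base 90 x 280 mm, 15 mm thick, origin at the centre of its underside, four upright stepped pins in a row along its y axis, 70 mm apart. A good sleeve slides down until its rim is on the base top (fully home); a tight one passes over the nose only and stands on the step, 30 mm above the base top
- pin_1 (a point): foot of gauge pin 1 on its axis, on the base's top face (15 mm above the bench); z up along the pin, x along the gauge's x. The pin: dark steel body 31 mm diameter, 30 mm tall, then a brass nose 24 mm diameter, 22 mm tall, with a tapered tip (pin top 52 mm above this point)
- pin_2 (a point): foot of gauge pin 2 on its axis, on the base's top face (15 mm above the bench); z up along the pin, x along the gauge's x. The pin: dark steel body 31 mm diameter, 30 mm tall, then a brass nose 24 mm diameter, 22 mm tall, with a tapered tip (pin top 52 mm above this point)
- pin_3 (a point): foot of gauge pin 3 on its axis, on the base's top face (15 mm above the bench); z up along the pin, x along the gauge's x. The pin: dark steel body 31 mm diameter, 30 mm tall, then a brass nose 24 mm diameter, 22 mm tall, with a tapered tip (pin top 52 mm above this point)
- pin_4 (a point): foot of gauge pin 4 on its axis, on the base's top face (15 mm above the bench); z up along the pin, x along the gauge's x. The pin: dark steel body 31 mm diameter, 30 mm tall, then a brass nose 24 mm diameter, 22 mm tall, with a tapered tip (pin top 52 mm above this point)
- blue_tray: fixed blue open tray 220 (its x) x 120 (its y) mm, walls 4 mm thick and 22 mm high, floor 4 mm thick, for good sleeves; origin at the centre of its underside
- yellow_tray: fixed yellow open tray of the same size as the blue one, for tight sleeves; origin at the centre of its underside
- recorder: fixed grey batch recorder box 100 x 90 x 60 mm with a red palm plunger in the middle of its top; origin at the centre of its underside
- plunger_top (a point): centre of the top face of the red plunger head (44 mm diameter), 108 mm above the bench when up, 90 mm when fully down
- plunger (a joint): plunger stroke in m: 0 up, 0.018 fully down against its stop; a spring pushes it back up, about 3 N at the start of the stroke and 8.5 N at the bottom
- amber_tip_box: bystander, to be left alone: pipette tip box with amber lid, 85 x 120 x 68 mm; origin at its underside
- red_tip_box: bystander, to be left alone: pipette tip box with red lid, 85 x 120 x 68 mm; origin at its underside
- tube_rack: bystander, to be left alone: blue tube rack 100 x 190 x 63 mm; origin at its underside
- reagent_bottle: bystander, to be left alone: brown bottle, 64 mm diameter, 100 mm tall; origin at its underside
- pipette: bystander, to be left alone: pipette lying on the bench along its y, 220 mm long, 20 mm high; origin at its underside
- timer: bystander, to be left alone: white bench timer 60 x 75 x 22 mm; origin at its underside
- well_plate: bystander, to be left alone: flat clear well plate 90 x 200 x 14 mm; origin at its underside

How it is judged:
By the outcome, as a careful person would: the job done as asked, in the order asked, and still so for the second after the job is handed in, with the robot touching nothing.
Of sleeve_1, sleeve_2, sleeve_3, sleeve_4, sleeve_5 only 3 to 4 are there at a start; the rules pass over those that are not, and their reading is None.
At some moment in a run one of sleeve_1, sleeve_2, sleeve_3, sleeve_4, sleeve_5 may be knocked a few centimetres aside while the robot is not near it.
It also fails if it takes over 210 s, if anything falls off the work surface, if the arm or the gripper's body presses on something with over 40 N, if the wrist force passes 120 N, or if a joint passes its speed limit or range.

## Robot

A 7-joint arm with a two-finger parallel gripper is mounted at the origin on the work surface. World frame = base frame: x ahead of the robot, y to its left, z up, the work surface at z = 0. Lengths are in m, angles in degrees, forces in N, time in s.
With the tool pointing down it reaches from about 0.35 to 0.9 m from the base axis. Payload 19.9 kg.
Tool frame: the origin (TCP) lies at the centre of the arm's flange, where the gripper is bolted on; the fingertips stand 199 mm ahead of it and the grasp point (between the pads) lies 180 mm ahead of it (finger_overhang is the distance from the TCP to the fingertips, in m); z points along the fingers, y is the line along which they close (so a half turn about z gives the same grasp; the last joint's range is limited). The gripper opens to 94 mm and grips with 3 to 60 N. Pads are 16 mm wide; open, the fingers measure 119 mm over their backs; the gripper's body (75 mm by 177 mm) begins 78 mm behind the grasp point.
Start: joints at [-66.205, 23.915, -0.59, 92.452, 0.269, 63.638, -3.037], TCP at [0.276, 0.561, 0.405] pointing down, gripper open.
Joint ranges: [-161.28, 161.28], [-22.2, 115.67], [-73.04, 71.86], [3.21, 147.25], [-68.34, 248.33], [10.77, 114.83], [-161.83, 161.83]. Speed limits (degrees/s): [108.29, 108.29, 136.94, 136.94, 172.46, 172.46, 172.46].

## Interface

Orientations are given as a 3x3 rotation matrix whose columns are the frame's x, y, z axes.
In Python, from plant import * gives the robot as it stands. The module is installed in compiled form; this text tells all that it offers.
- The arm moves only by the tool play_rows, never from a script. Its argument "deltas" is a list of rows, each an object of numbers: "wx", "wy", "wz": the turn, a rotation vector about the tool's x, y, z normalised to -1 to 1, where 1 is pi/2 rad; "x", "y", "z": the shift along the tool's x, y, z normalised to -1 to 1, where 1 is 1 m; "jaw": the opening, from -1 (shut) to 1 (fully open). A call has 1 to 5 rows; each row is the pose to reach, as a shift and turn from the pose commanded when the call began, along the tool's axes at that moment; what a row does not reach only later rows make up. A row lasts 1/12 s, in which the tool goes at most 41.7 mm and 7.16 degrees, less where a joint would pass 70% of its speed; a pose out of reach is approached as far as the arm can. A call with a number of a shift or a turn outside -1 to 1 is refused whole. A call with a gripper value outside its range is refused whole. The fingers move at their own pace and stop on an object; "squeeze" is the grip in N (left out, the last holds). Time passes only in rows, so rows that repeat a pose let the fingers close. It gives the time, the measured TCP pose, the force, the opening and the grip force at its end, in the units of the state.
- observe(): the state, without advancing time (a new reading comes with each control period).
- get_image(name): name is "side" or "top"; returns a dict with "color" (384x512x3 uint8, blue, green, red), "camera_matrix" (3x3 intrinsics, pixels), "distortion" ([k1, k2, p1, p2, k3] as OpenCV has them; the pictures are not rectified), "R" (3x3) and "t" (3): a world point X has camera coordinates R X + t. Camera axes: x right, y down, z forward; pixel columns grow to the right and rows downward; lengths in m; the calibration is good to about 2 mm. A picture is of the moment at which its call begins. There is no depth.
- job_done(): hands the job in; it is judged then, once.
Trained networks look in the newest picture that a camera, given by its name, has taken for a name from the list of things; names that differ only in an ending like _2 or _b are one class to them, and where a whole thing is asked for, a point or a joint stands for the part that bears it (a point fixed in the world has none). Each returns a list of dicts, best first, with "confidence" (0 to 1); they miss things now and then, are a little off and sometimes report something else, mostly with a low value. They report only what shows in the picture. A call takes as long as a camera call.
- recognise(thing, camera): "pixel" ([column, row] in pixels, amid what is visible of it).
- outline_of(thing, camera): "pixels" (384x512 bool, what is visible of it) and "pixel" ([column, row] in pixels, amid what is visible of it).
- mark_of(thing, camera): "pixel" ([column, row] in pixels: a listed point, or the origin of a listed thing).
The state is a dict: "time": time; "joint_positions": joint angles; "dq": joint speeds; "joint_torque": joint torques, N m; "position": TCP position; "eef_rot": TCP orientation; "wrist_force": force on the tool from outside, world axes, zero at the start; "moment": the same for the moment, N m; "opening": opening from 0.0 (shut) to 1.0 (fully open); "gripper_force": force on a finger pad.
Only numpy, scipy, OpenCV 4.12 (cv2) and the standard library are available. Lean on these libraries where they do the work, as an engineer would, in place of code of your own. Each camera call takes 0.05 s, during which the arm holds its last target. There are 200 camera calls.

## Working session

There is one attempt and no reset: what is moved stays moved. The work goes in short steps, Python scripts to look and compute and a tool call to move; the robot and the scene stay as the last step left them, time stands still between calls to the robot, and variables do not carry over. Pictures are saved under pics/ and viewed, at most 14 in all, crops included, and the job is handed in when it is done.

Besides the shell and the picture viewer there is one more tool, called after "Call:" as a command line: name --argument value ..., lists and objects as JSON in quotes. play_rows: Moves the arm, as the interface text tells. Scaled input: -1 to 1 covers 1 m each way for a shift and pi/2 rad each way for a turn. Its arguments: {"type":"object","properties":{"deltas":{"type":"array"},"squeeze":{"type":"number"}},"required":["deltas"]}

```bash
mkdir -p pics; cat > h.py <<'E'
from plant import *
import numpy as np, cv2
def ray(im,p):
    K=np.array(im["camera_matrix"],float);d=np.array(im["distortion"],float)
    u=cv2.undistortPoints(np.array([[p]],float),K,d)[0,0]
    R=np.array(im["R"]);t=np.array(im["t"])
    return -R.T@t, R.T@np.array([u[0],u[1],1.])
def at(im,p,z):
    c,r=ray(im,p); return c+r*(z-c[2])/r[2]
def proj(im,X):
    R=np.array(im["R"]);t=np.array(im["t"]).reshape(3)
    return cv2.projectPoints(np.array(X,float).reshape(-1,1,3),cv2.Rodrigues(R)[0],t,np.array(im["camera_matrix"],float),np.array(im["distortion"],float))[0][:,0]
E
python3 - <<'E'
from h import *
np.set_printoptions(precision=4,suppress=True)
ims={c:get_image(c) for c in("side","top")}
for c in ims: cv2.imwrite(f"pics/{c}0.png",ims[c]["color"]); print(c,ray(ims[c],(256,192)))
for th,z in (("sleeve_1",0),("pin_1",.015),("plunger_top",.108),("gauge",0),("blue_tray",0),("yellow_tray",0),("recorder",0)):
  for c in ims:
    for m in mark_of(th,c): print(th,c,np.round(m["pixel"],1),round(m["confidence"],2),at(ims[c],m["pixel"],z))
s=observe();print(s)
E
```

```text
side (array([ 0.1173, -0.7032,  0.7576]), array([ 0.4311,  0.6838, -0.5888]))
top (array([0.5107, 0.0969, 1.4982]), array([ 0.0636, -0.0045, -0.998 ]))
sleeve_1 side [196.6 207. ] 0.95 [0.4832 0.2065 0.    ]
sleeve_1 side [243.4 270.8] 0.75 [ 0.4702 -0.0855  0.    ]
sleeve_1 side [272.6 298.5] 0.68 [ 0.4831 -0.1945  0.    ]
sleeve_1 top [345.4 230.9] 0.63 [ 0.4847 -0.1933  0.    ]
sleeve_1 top [313.8 231.4] 0.59 [ 0.4827 -0.093   0.    ]
sleeve_1 top [213.6 229.2] 0.49 [0.4877 0.2234 0.    ]
pin_1 side [283.3 230.7] 0.96 [ 0.6289 -0.0297  0.015 ]
pin_1 side [267.4 214.2] 0.96 [0.6315 0.0517 0.015 ]
pin_1 side [253.1 201.6] 0.94 [0.6282 0.1232 0.015 ]
pin_1 side [299.6 242.6] 0.84 [ 0.6378 -0.0904  0.015 ]
pin_1 side [245.7 269. ] 0.62 [ 0.4709 -0.0957  0.015 ]
pin_1 top [265.8 187.5] 0.96 [0.6196 0.0596 0.015 ]
pin_1 top [289.  186.6] 0.92 [ 0.6229 -0.0132  0.015 ]
pin_1 top [314.5 182.2] 0.75 [ 0.6373 -0.0934  0.015 ]
pin_1 top [246.4 186.1] 0.65 [0.6237 0.1205 0.015 ]
plunger_top side [360.4 258. ] 0.74 [ 0.6552 -0.2763  0.108 ]
plunger_top side [237.8 177.4] 0.48 [0.5869 0.137  0.
[... 666 characters left out ...]
0.92 [ 0.658 -0.274  0.   ]
recorder top [349.1 231.2] 0.41 [ 0.4838 -0.2051  0.    ]
{'time': 0.8, 'joint_positions': array([-66.2035,  23.9139,  -0.5906,  92.4531,   0.2694,  63.6386,
        -3.0374]), 'dq': array([ 0.0403,  0.1047, -0.0381,  0.0372,  0.0217,  0.0525,  0.0314]), 'joint_torque': array([  0.0015, -85.0994,   0.6383, -42.6263,  -0.0488,   0.0138,
         0.    ]), 'position': array([0.2757, 0.5609, 0.4046]), 'eef_rot': array([[-0.8975,  0.4411,  0.    ],
       [ 0.4411,  0.8975, -0.0001],
       [-0.    , -0.0001, -1.    ]]), 'wrist_force': array([ 0.3361, -0.0231,  0.2218]), 'moment': array([-0.0055, -0.0552,  0.051 ]), 'gripper_force': 0.0, 'opening': 0.9991781126152467}
```

View pics/side0.png

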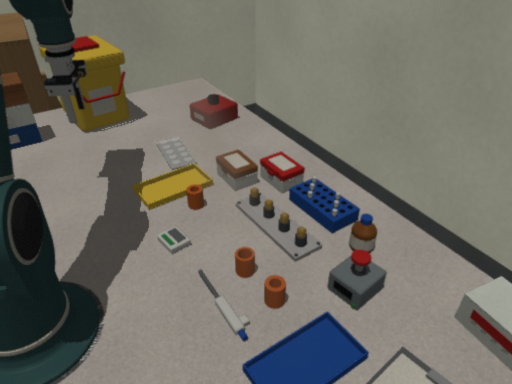

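View pics/top0.png

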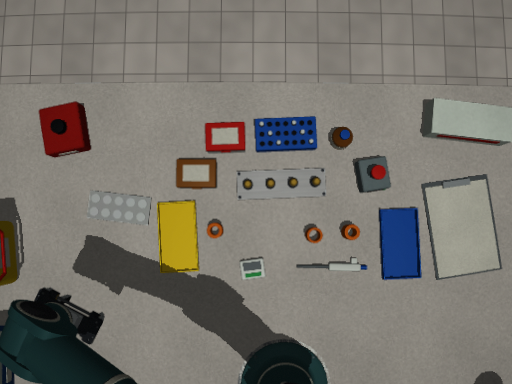

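The side and top views show three sleeves: top pixels (215,229), (313,234) and (351,231). The four pins lie at row ~183, columns 248–316. Yellow tray is at (178,237), blue at (400,243), and the red plunger at (378,172).

```bash
cat >> h.py <<'E'
from scipy.optimize import least_squares
def hull_centroid(im,x,y,z0,z1,r0,r1=None):
    a=np.linspace(0,2*np.pi,48); r1=r1 or r0
    P=np.vstack([np.c_[x+r*np.cos(a),y+r*np.sin(a),0*a+z] for r,z in((r0,z0),(r1,z1))])
    h=cv2.convexHull(proj(im,P).astype(np.float32)*16)
    m=cv2.moments(h); return np.array([m["m10"],m["m01"]])/m["m00"]/16, m["m00"]/256
def orange(im):
    hsv=cv2.cvtColor(im["color"],cv2.COLOR_BGR2HSV)
    return cv2.inRange(hsv,(3,150,60),(13,255,255))
def blobs(mask,amin):
    out=[]
    for c in cv2.findContours(mask,cv2.RETR_EXTERNAL,cv2.CHAIN_APPROX_NONE)[0]:
        f=np.zeros_like(mask);cv2.drawContours(f,[c],-1,255,-1);m=cv2.moments(f,True)
        if m["m00"]>=amin: out.append((m["m10"]/m["m00"],m["m01"]/m["m00"],m["m00"]))
    return out
def sleeve(ims,x,y,z0=0.,amin=100,rad=12,verb=True):
    obs=[]
    for c in ims:
        p,_=hull_centroid(ims[c],x,y,z0,z0+.06,.024)
        b=[q for q in blobs(orange(ims[c]),amin) if np.hypot(q[0]-p[0],q[1]-p[1])<rad]
        if b: obs.append((c,min(b,key=lambda q:np.hypot(q[0]-p[0],q[1]-p[1]))))
    f=lambda v:np.concatenate([(hull_centroid(ims[c],v[0],v[1],z0,z0+.06,.024)[0]-q[:2]) for c,q in obs])
    if not obs: return None
    s=least_squares(f,[x,y],diff_step=1e-3)
    if verb: print("sleeve",s.x.round(4),"res",s.fun.round(2),[(c,round(q[2]),round(hull_centroid(ims[c],*s.x,z0,z0+.06,.024)[1])) for c,q in obs])
    return s.x
E
python3 - <<'E'
from h import *
np.set_printoptions(precision=4,suppress=True)
ims={c:get_image(c) for c in("side","top")}
for c in ims: print(c,[tuple(np.round(b,1)) for b in blobs(orange(ims[c]),60)])
for x,y in((.484,.21),(.472,-.09),(.482,-.195)):
    sleeve(ims,x,y)
    for c in ims: sleeve({c:ims[c]},x,y)
obs={}
seed=[(.628,.122),(.628,.053),(.631,-.02),(.636,-.091)]
for c in ims:
    hsv=cv2.cvtColor(ims[c]["color"],cv2.COLOR_BGR2HSV)
    m=cv2.inRange(hsv,(15,90,50),(30,255,255)); B=blobs(m,8); obs[c]=[]
    for x,y in seed:
        p,_=hull_centroid(ims[c],x,y,.045,.067,.012,.009)
        q=min(B,key=lambda q:np.hypot(q[0]-p[0],q[1]-p[1])); obs[c].append(q)
    print(c,np.round(obs[c],1))
def res(v,cs):
    r=[]
    for k,q in zip((1.5,.5,-.5,-1.5),range(4)):
        x=v[0]-np.sin(v[2])*k*.07;y=v[1]+np.cos(v[2])*k*.07
        for c in cs: r.append(hull_centroid(ims[c],x,y,.045,.067,.012,.009)[0]-obs[c][q][:2])
    return np.concatenate(r)
for cs in(["side"],["top"],["side","top"]):
    s=least_squares(res,[.63,.018,0.04],args=(cs,),diff_step=1e-3);print(cs,s.x,"res",s.fun.round(1))
v=s.x
for k in(1.5,.5,-.5,-1.5):print("pin",v[0]-np.sin(v[2])*k*.07,v[1]+np.cos(v[2])*k*.07)
for c in ims:
  for n,lo,hi in(("blue",(108,120,40),(125,255,255)),("yellow",(20,120,60),(32,255,255)),("red",(0,180,80),(3,255,255)),("red2",(174,150,80),(180,255,255))):
    m=cv2.inRange(cv2.cvtColor(ims[c]["color"],cv2.COLOR_BGR2HSV),lo,hi)
    for cn in cv2.findContours(m,0,2)[0]:
        if cv2.contourArea(cn)>(700 if n in("blue","yellow") else 80):
            z=.022 if n in("blue","yellow") else .1
            (cx,cy),wh,a=cv2.minAreaRect(cn); print(c,n,np.round((cx,cy),1),np.round(wh),a,at(ims[c],(cx,cy),z))
            if z<.1: print([at(ims[c],p,z)[:2].round(3).tolist() for p in cv2.boxPoints(cv2.minAreaRect(cn))])
E
```

```text
side [(np.float64(274.5), np.float64(291.3), np.float64(570.0)), (np.float64(244.5), np.float64(261.8), np.float64(475.0)), (np.float64(194.8), np.float64(196.5), np.float64(331.0)), (np.float64(249.7), np.float64(164.9), np.float64(68.0)), (np.float64(10.8), np.float64(79.0), np.float64(175.0))]
top [(np.float64(314.0), np.float64(234.6), np.float64(195.0)), (np.float64(351.2), np.float64(231.8), np.float64(204.0)), (np.float64(214.4), np.float64(229.8), np.float64(195.0))]
sleeve [0.4862 0.2178] res [ 0.12  0.02 -0.07  0.11] [('side', 331, 397), ('top', 195, 214)]
sleeve [0.486  0.2181] res [ 0. -0.] [('side', 331, 397)]
sleeve [0.4866 0.2176] res [-0. -0.] [('top', 195, 214)]
sleeve [ 0.4733 -0.0877] res [ 0.25  0.31 -0.41  0.12] [('side', 475, 573), ('top', 195, 228)]
sleeve [ 0.4733 -0.0865] res [-0.  0.] [('side', 475, 572)]
sleeve [ 0.4737 -0.089 ] res [-0.  0.] [('top', 195, 228)]
sleeve [ 0.4828 -0.2023] res [ 0.26  0.68 -0.83 -0.1 ] [('side', 570, 668), ('top', 204, 248)]
sleeve [ 0.4835 -0.2004] res [-0. -0.] [('side', 570, 666)]
sleeve [ 0.4826 -0.2049] res [-0.  0.] [('t
[... 1487 characters left out ...]
   ]
side red [83.4 42.1] [11. 24.] 78.69007110595703 [0.5441 1.6882 0.1   ]
top blue [399.7 243.2] [70. 39.] 87.20729064941406 [ 0.4472 -0.3604  0.022 ]
[[0.554, -0.294], [0.56, -0.418], [0.341, -0.427], [0.335, -0.304]]
top blue [285.4 133.6] [33. 61.] 87.79740142822266 [ 0.7895 -0.0012  0.022 ]
[[0.838, 0.097], [0.847, -0.096], [0.742, -0.099], [0.733, 0.092]]
top yellow [177.2 236.4] [72. 39.] 87.1375961303711 [0.4646 0.3351 0.022 ]
[[0.573, 0.403], [0.579, 0.282], [0.357, 0.268], [0.35, 0.389]]
top red [378.  171.5] [13. 12.] 90.0 [ 0.6633 -0.2726  0.1   ]
top red [225.  136.5] [29. 38.] 90.0 [0.7652 0.184  0.1   ]
top red [ 61.  127.8] [46. 39.] 80.13418579101562 [0.7921 0.6845 0.1   ]
```

Call:
play_rows --deltas '[{"x": -0.034,"y": -0.0215,"z": 0.0045,"wz": 0.072,"jaw": 1},{"x": -0.068,"y": -0.043,"z": 0.009,"wz": 0.144,"jaw": 1},{"x": -0.102,"y": -0.0645,"z": 0.0135,"wz": 0.216,"jaw": 1},{"x": -0.136,"y": -0.086,"z": 0.018,"wz": 0.288,"jaw": 1},{"x": -0.17,"y": -0.1075,"z": 0.0225,"wz": 0.36,"jaw": 1}]' --squeeze 15

```text
$.deltas[0]: bad value
```

Call:
play_rows --deltas '[{"x": -0.04,"y": 0,"z": 0.0045,"wz": 0.064,"jaw": 1},{"x": -0.08,"y": 0,"z": 0.009,"wz": 0.128,"jaw": 1},{"x": -0.12,"y": 0,"z": 0.0135,"wz": 0.192,"jaw": 1},{"x": -0.16,"y": 0,"z": 0.018,"wz": 0.256,"jaw": 1},{"x": -0.201,"y": 0,"z": 0.0225,"wz": 0.32,"jaw": 1}]'

```text
$.deltas[0]: bad value
```

Call:
play_rows --deltas '[{"x": 0,"jaw": 1},{"x": 0,"jaw": 1},{"x": 0,"jaw": 1}]'

```text
$.deltas[0]: bad value
```

```bash
cat >> h.py <<'E'
PINS=np.array([[.6281,.1164],[.6313,.0465],[.6345,-.0234],[.6378,-.0933]])
def to(target):
    s=observe(); p=np.array(s["position"]);R=np.array(s["eef_rot"])
    print("t",round(s["time"],2),"pos",p.round(4),"F",np.round(s["wrist_force"],1),"open",round(s["opening"],3),"grip",round(s["gripper_force"],1))
    d=R.T@(np.array(target)-p); print("to",target,"delta xyz",d.round(4),"yaw",np.degrees(np.arctan2(R[1,1],R[0,1])).round(2),"zaxis",R[:,2].round(4))
E
sed -i 's/(3,150,60),(13,255,255)/(2,120,30),(15,255,255)/' h.py
python3 - <<'E'
from h import *
np.set_printoptions(precision=4,suppress=True)
to([.4862,.2178,.222])
ims={c:get_image(c) for c in("side","top")}
for x,y in((.486,.218),(.473,-.088),(.482,-.202)):
    sleeve(ims,x,y)
    for c in ims: sleeve({c:ims[c]},x,y)
cv2.imwrite("pics/m.png",np.hstack([cv2.resize(ims["side"]["color"][170:320,170:300],None,fx=3,fy=3),cv2.cvtColor(cv2.resize(orange(ims["side"])[170:320,170:300],None,fx=3,fy=3),8)]))
E
```

```text
t 0.9 pos [0.2757 0.5609 0.4046] F [-0.1  0.5 -0.7] open 0.999 grip 0.0
to [0.4862, 0.2178, 0.222] delta xyz [-0.3403 -0.2151  0.1827] yaw 63.83 zaxis [ 0.     -0.0001 -1.    ]
sleeve [0.4865 0.2177] res [ 0.11  0.05 -0.08  0.09] [('side', 354, 397), ('top', 206, 214)]
sleeve [0.4863 0.2181] res [0. 0.] [('side', 354, 397)]
sleeve [0.4867 0.2174] res [-0. -0.] [('top', 206, 214)]
sleeve [ 0.4737 -0.0869] res [ 0.13  0.2  -0.24  0.04] [('side', 508, 572), ('top', 216, 227)]
sleeve [ 0.4738 -0.0862] res [-0.  0.] [('side', 508, 572)]
sleeve [ 0.4739 -0.0876] res [ 0. -0.] [('top', 216, 228)]
sleeve [ 0.4835 -0.2008] res [ 0.1   0.28 -0.34 -0.04] [('side', 595, 666), ('top', 237, 248)]
sleeve [ 0.4838 -0.2   ] res [-0.  0.] [('side', 595, 665)]
sleeve [ 0.4834 -0.2019] res [-0.  0.] [('top', 237, 248)]
```

View pics/m.png

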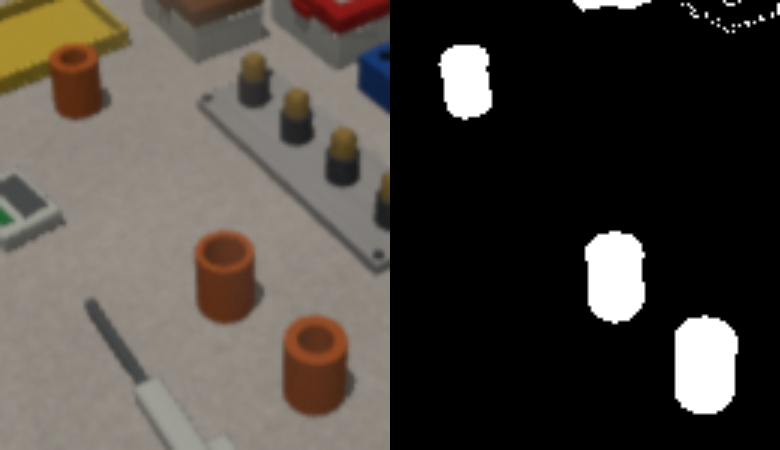

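The crop shows the sleeves cleanly masked, and the two cameras agree within ~1.5 mm. The move was refused, so I'll give every row all seven fields.

Call:
play_rows --deltas '[{"x": -0.034,"y": -0.0215,"z": 0.0045,"wx": 0,"wy": 0,"wz": 0.072,"jaw": 1},{"x": -0.068,"y": -0.043,"z": 0.009,"wx": 0,"wy": 0,"wz": 0.144,"jaw": 1},{"x": -0.102,"y": -0.0645,"z": 0.0135,"wx": 0,"wy": 0,"wz": 0.216,"jaw": 1},{"x": -0.136,"y": -0.086,"z": 0.018,"wx": 0,"wy": 0,"wz": 0.288,"jaw": 1},{"x": -0.17,"y": -0.1075,"z": 0.0225,"wx": 0,"wy": 0,"wz": 0.36,"jaw": 1}]' --squeeze 15

```text
time: 1.42
position: [0.3814, 0.3876, 0.3821]
eef_rot: [[-0.517, 0.856, 0.0], [0.856, 0.517, 0.0], [0.0, 0.0, -1.0]]
wrist_force: [1.4, 1.0, -0.2]
opening: 0.996
gripper_force: 0.0
```

Call:
play_rows --deltas '[{"x": -0.04,"y": 0,"z": 0.0045,"wx": 0,"wy": 0,"wz": 0.064,"jaw": 1},{"x": -0.08,"y": 0,"z": 0.009,"wx": 0,"wy": 0,"wz": 0.128,"jaw": 1},{"x": -0.12,"y": 0,"z": 0.0135,"wx": 0,"wy": 0,"wz": 0.192,"jaw": 1},{"x": -0.16,"y": 0,"z": 0.018,"wx": 0,"wy": 0,"wz": 0.256,"jaw": 1},{"x": -0.201,"y": 0,"z": 0.0225,"wx": 0,"wy": 0,"wz": 0.32,"jaw": 1}]'

```text
time: 1.83
position: [0.4862, 0.2163, 0.3598]
eef_rot: [[-0.041, 0.999, 0.001], [0.999, 0.041, 0.0], [0.0, 0.001, -1.0]]
wrist_force: [0.7, 0.8, 0.4]
opening: 1.001
gripper_force: 0.0
```

Call:
play_rows --deltas '[{"x": 0,"y": 0,"z": 0,"wx": 0,"wy": 0,"wz": 0,"jaw": 1},{"x": 0,"y": 0,"z": 0,"wx": 0,"wy": 0,"wz": 0,"jaw": 1},{"x": 0,"y": 0,"z": 0,"wx": 0,"wy": 0,"wz": 0,"jaw": 1}]'

```text
time: 2.08
position: [0.4855, 0.2184, 0.3597]
eef_rot: [[-0.047, 0.999, -0.0], [0.999, 0.047, 0.0], [0.0, -0.0, -1.0]]
wrist_force: [0.1, -0.7, 0.5]
opening: 1.0
gripper_force: 0.0
```

```bash
python3 -c "
from h import *
to([.4865,.2177,.222])"
```

```text
t 2.08 pos [0.4855 0.2184 0.3597] F [ 0.1 -0.7  0.5] open 1.0 grip 0.0
to [0.4865, 0.2177, 0.222] delta xyz [-0.0007  0.001   0.1377] yaw 2.68 zaxis [-1.e-04  2.e-04 -1.e+00]
```

Call:
play_rows --deltas '[{"x": -0.0007,"y": 0.001,"z": 0.04,"wx": 0,"wy": 0,"wz": 0,"jaw": 1},{"x": -0.0007,"y": 0.001,"z": 0.08,"wx": 0,"wy": 0,"wz": 0,"jaw": 1},{"x": -0.0007,"y": 0.001,"z": 0.115,"wx": 0,"wy": 0,"wz": 0,"jaw": 1},{"x": -0.0007,"y": 0.001,"z": 0.1377,"wx": 0,"wy": 0,"wz": 0,"jaw": 1},{"x": -0.0007,"y": 0.001,"z": 0.1377,"wx": 0,"wy": 0,"wz": 0,"jaw": 1}]' --squeeze 15

```text
time: 2.5
position: [0.4847, 0.2182, 0.218]
eef_rot: [[-0.049, 0.999, -0.006], [0.999, 0.049, -0.003], [-0.002, -0.006, -1.0]]
wrist_force: [-0.4, -0.5, -0.1]
opening: 1.001
gripper_force: 0.0
```

Call:
play_rows --deltas '[{"x": 0,"y": 0,"z": 0,"wx": 0,"wy": 0,"wz": 0,"jaw": -1},{"x": 0,"y": 0,"z": 0,"wx": 0,"wy": 0,"wz": 0,"jaw": -1},{"x": 0,"y": 0,"z": 0,"wx": 0,"wy": 0,"wz": 0,"jaw": -1},{"x": 0,"y": 0,"z": 0,"wx": 0,"wy": 0,"wz": 0,"jaw": -1},{"x": 0,"y": 0,"z": 0,"wx": 0,"wy": 0,"wz": 0,"jaw": -1}]'

```text
time: 2.92
position: [0.4869, 0.2176, 0.2231]
eef_rot: [[-0.046, 0.999, 0.002], [0.999, 0.046, 0.001], [0.001, 0.002, -1.0]]
wrist_force: [0.0, 0.4, 0.2]
opening: 0.683
gripper_force: 0.0
```

Call:
play_rows --deltas '[{"x": 0,"y": 0,"z": 0,"wx": 0,"wy": 0,"wz": 0,"jaw": -1},{"x": 0,"y": 0,"z": 0,"wx": 0,"wy": 0,"wz": 0,"jaw": -1},{"x": 0,"y": 0,"z": 0,"wx": 0,"wy": 0,"wz": 0,"jaw": -1},{"x": 0,"y": 0,"z": 0,"wx": 0,"wy": 0,"wz": 0,"jaw": -1},{"x": 0,"y": 0,"z": 0,"wx": 0,"wy": 0,"wz": 0,"jaw": -1}]'

```text
time: 3.33
position: [0.4867, 0.2173, 0.2222]
eef_rot: [[-0.046, 0.999, 0.0], [0.999, 0.046, 0.0], [0.0, 0.0, -1.0]]
wrist_force: [-1.3, -0.8, 6.2]
opening: 0.505
gripper_force: 15.0
```

```bash
python3 -c "
from h import *
to([.6281,.1164,.312])"
```

```text
t 3.33 pos [0.4867 0.2173 0.2222] F [-1.3 -0.8  6.2] open 0.505 grip 15.0
to [0.6281, 0.1164, 0.312] delta xyz [-0.1073  0.1366 -0.0898] yaw 2.63 zaxis [ 1.e-04  1.e-04 -1.e+00]
```

Call:
play_rows --deltas '[{"x": 0,"y": 0,"z": -0.04,"wx": 0,"wy": 0,"wz": 0,"jaw": -1},{"x": 0,"y": 0,"z": -0.08,"wx": 0,"wy": 0,"wz": 0,"jaw": -1},{"x": -0.01,"y": 0.015,"z": -0.09,"wx": 0,"wy": 0,"wz": 0,"jaw": -1},{"x": -0.033,"y": 0.042,"z": -0.09,"wx": 0,"wy": 0,"wz": 0,"jaw": -1},{"x": -0.057,"y": 0.073,"z": -0.09,"wx": 0,"wy": 0,"wz": 0,"jaw": -1}]'

```text
time: 3.75
position: [0.5624, 0.1642, 0.3133]
eef_rot: [[-0.049, 0.999, 0.001], [0.999, 0.049, 0.002], [0.002, 0.001, -1.0]]
wrist_force: [0.7, 0.5, -0.5]
opening: 0.505
gripper_force: 15.0
```

Call:
play_rows --deltas '[{"x": -0.025,"y": 0.031,"z": 0,"wx": 0,"wy": 0,"wz": 0,"jaw": -1},{"x": -0.043,"y": 0.055,"z": 0,"wx": 0,"wy": 0,"wz": 0,"jaw": -1},{"x": -0.0507,"y": 0.0638,"z": 0,"wx": 0,"wy": 0,"wz": 0,"jaw": -1},{"x": -0.0507,"y": 0.0638,"z": 0,"wx": 0,"wy": 0,"wz": 0,"jaw": -1},{"x": -0.0507,"y": 0.0638,"z": 0,"wx": 0,"wy": 0,"wz": 0,"jaw": -1}]'

```text
time: 4.17
position: [0.628, 0.1159, 0.3114]
eef_rot: [[-0.045, 0.999, -0.001], [0.999, 0.045, -0.0], [-0.0, -0.001, -1.0]]
wrist_force: [-0.6, 0.5, -0.3]
opening: 0.508
gripper_force: 15.0
```

Call:
play_rows --deltas '[{"x": 0,"y": 0,"z": 0,"wx": 0,"wy": 0,"wz": 0,"jaw": -1},{"x": 0,"y": 0,"z": 0,"wx": 0,"wy": 0,"wz": 0,"jaw": -1},{"x": 0,"y": 0,"z": 0,"wx": 0,"wy": 0,"wz": 0,"jaw": -1}]'

```text
time: 4.42
position: [0.6276, 0.117, 0.3121]
eef_rot: [[-0.047, 0.999, -0.0], [0.999, 0.047, 0.0], [0.0, -0.0, -1.0]]
wrist_force: [0.2, 0.0, -1.0]
opening: 0.507
gripper_force: 15.0
```

```bash
python3 - <<'E'
from h import *
to([.6281,.1164,.312])
to([.6281,.1164,.237])
ims={c:get_image(c) for c in("side","top")}
cv2.imwrite("pics/a1.png",cv2.resize(ims["side"]["color"][120:270,180:330],None,fx=4,fy=4))
sleeve({"side":ims["side"]},.628,.1164,.09)
for x,y in((.4737,-.0867),(.4836,-.2007)): sleeve(ims,x,y)
E
```

```text
t 4.42 pos [0.6276 0.117  0.3121] F [ 0.2  0.  -1. ] open 0.507 grip 15.0
to [0.6281, 0.1164, 0.312] delta xyz [-0.0006  0.0004  0.0001] yaw 2.71 zaxis [-1.e-04  4.e-04 -1.e+00]
t 4.42 pos [0.6276 0.117  0.3121] F [ 0.2  0.  -1. ] open 0.507 grip 15.0
to [0.6281, 0.1164, 0.237] delta xyz [-0.0007  0.0004  0.0751] yaw 2.71 zaxis [-1.e-04  4.e-04 -1.e+00]
sleeve [0.63   0.1146] res [-0. -0.] [('side', 351, 439)]
sleeve [ 0.4736 -0.087 ] res [ 0.13  0.23 -0.26  0.02] [('side', 507, 572), ('top', 214, 227)]
sleeve [ 0.4835 -0.2008] res [ 0.11  0.28 -0.34 -0.04] [('side', 594, 666), ('top', 237, 248)]
```

View pics/a1.png

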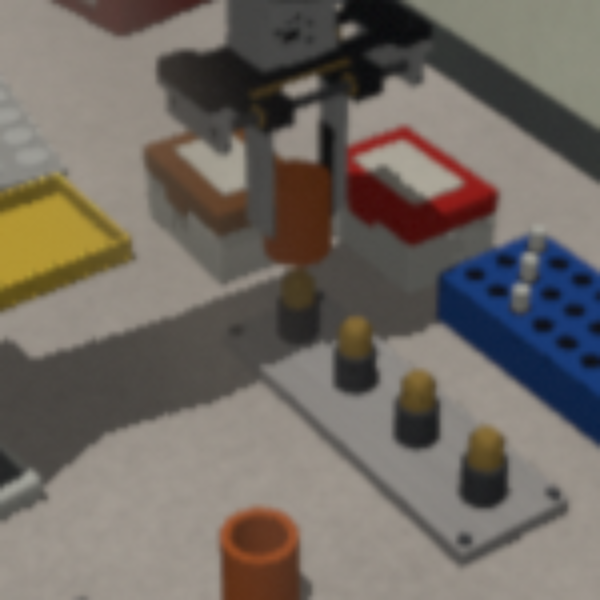

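The sleeve hangs over pin 1 with its bottom rim centred at crop (298,255) and the nose at (298,290), so it is aligned. I'll descend stepwise and watch the force.

Call:
play_rows --deltas '[{"x": -0.0003,"y": 0.0002,"z": 0.01,"wx": 0,"wy": 0,"wz": 0,"jaw": -1},{"x": -0.0003,"y": 0.0002,"z": 0.02,"wx": 0,"wy": 0,"wz": 0,"jaw": -1},{"x": -0.0003,"y": 0.0002,"z": 0.025,"wx": 0,"wy": 0,"wz": 0,"jaw": -1},{"x": -0.0003,"y": 0.0002,"z": 0.029,"wx": 0,"wy": 0,"wz": 0,"jaw": -1},{"x": -0.0003,"y": 0.0002,"z": 0.032,"wx": 0,"wy": 0,"wz": 0,"jaw": -1}]'

```text
time: 4.93
position: [0.6284, 0.1157, 0.279]
eef_rot: [[-0.046, 0.999, -0.001], [0.999, 0.046, -0.0], [-0.0, -0.001, -1.0]]
wrist_force: [-0.8, 0.0, -0.1]
opening: 0.507
gripper_force: 15.0
```

Call:
play_rows --deltas '[{"x": 0,"y": 0,"z": 0.002,"wx": 0,"wy": 0,"wz": 0,"jaw": -1},{"x": 0,"y": 0,"z": 0.004,"wx": 0,"wy": 0,"wz": 0,"jaw": -1},{"x": 0,"y": 0,"z": 0.005,"wx": 0,"wy": 0,"wz": 0,"jaw": -1},{"x": 0,"y": 0,"z": 0.005,"wx": 0,"wy": 0,"wz": 0,"jaw": -1}]'

```text
time: 5.27
position: [0.6285, 0.1156, 0.2749]
eef_rot: [[-0.046, 0.999, -0.0], [0.999, 0.046, -0.0], [-0.0, -0.0, -1.0]]
wrist_force: [0.5, 0.6, -1.3]
opening: 0.506
gripper_force: 15.0
```

Call:
play_rows --deltas '[{"x": 0,"y": 0,"z": 0.003,"wx": 0,"wy": 0,"wz": 0,"jaw": -1},{"x": 0,"y": 0,"z": 0.005,"wx": 0,"wy": 0,"wz": 0,"jaw": -1},{"x": 0,"y": 0,"z": 0.007,"wx": 0,"wy": 0,"wz": 0,"jaw": -1},{"x": 0,"y": 0,"z": 0.008,"wx": 0,"wy": 0,"wz": 0,"jaw": -1},{"x": 0,"y": 0,"z": 0.009,"wx": 0,"wy": 0,"wz": 0,"jaw": -1}]'

```text
time: 5.68
position: [0.6287, 0.1154, 0.2666]
eef_rot: [[-0.046, 0.999, 0.001], [0.999, 0.046, -0.0], [-0.0, 0.001, -1.0]]
wrist_force: [-4.1, -3.2, 17.1]
opening: 0.502
gripper_force: 15.0
```

Call:
play_rows --deltas '[{"x": 0,"y": 0,"z": 0.001,"wx": 0,"wy": 0,"wz": 0,"jaw": -1},{"x": 0,"y": 0,"z": 0.002,"wx": 0,"wy": 0,"wz": 0,"jaw": -1},{"x": 0,"y": 0,"z": 0.002,"wx": 0,"wy": 0,"wz": 0,"jaw": -1}]'

```text
time: 5.93
position: [0.629, 0.1153, 0.2652]
eef_rot: [[-0.045, 0.999, 0.002], [0.999, 0.045, 0.0], [-0.0, 0.002, -1.0]]
wrist_force: [-3.1, -1.7, 15.3]
opening: 0.504
gripper_force: 15.0
```

Call:
play_rows --deltas '[{"x": 0.0015,"y": 0,"z": -0.0005,"wx": 0,"wy": 0,"wz": 0,"jaw": -1},{"x": 0.0015,"y": 0,"z": -0.0005,"wx": 0,"wy": 0,"wz": 0,"jaw": -1},{"x": 0.0015,"y": 0,"z": 0,"wx": 0,"wy": 0,"wz": 0,"jaw": -1}]'

```text
time: 6.18
position: [0.6289, 0.1164, 0.2651]
eef_rot: [[-0.045, 0.999, 0.002], [0.999, 0.045, -0.001], [-0.001, 0.002, -1.0]]
wrist_force: [-3.9, -5.1, 20.7]
opening: 0.5
gripper_force: 15.0
```

Call:
play_rows --deltas '[{"x": -0.0015,"y": -0.0015,"z": 0,"wx": 0,"wy": 0,"wz": 0,"jaw": -1},{"x": -0.0015,"y": -0.0015,"z": 0,"wx": 0,"wy": 0,"wz": 0,"jaw": -1},{"x": -0.0015,"y": -0.0015,"z": 0,"wx": 0,"wy": 0,"wz": 0,"jaw": -1}]'

```text
time: 6.43
position: [0.6277, 0.1154, 0.2652]
eef_rot: [[-0.046, 0.999, 0.003], [0.999, 0.046, 0.0], [0.0, 0.003, -1.0]]
wrist_force: [1.2, -1.0, 11.2]
opening: 0.5
gripper_force: 15.0
```

Call:
play_rows --deltas '[{"x": 0,"y": 0.0015,"z": -0.001,"wx": 0,"wy": 0,"wz": 0,"jaw": -1},{"x": 0,"y": 0.0015,"z": -0.001,"wx": 0,"wy": 0,"wz": 0,"jaw": -1},{"x": 0,"y": 0.0015,"z": -0.001,"wx": 0,"wy": 0,"wz": 0,"jaw": -1}]'

```text
time: 6.68
position: [0.6287, 0.1156, 0.2654]
eef_rot: [[-0.046, 0.999, 0.001], [0.999, 0.046, 0.0], [0.0, 0.001, -1.0]]
wrist_force: [0.6, -0.5, 6.3]
opening: 0.499
gripper_force: 15.0
```

```bash
python3 - <<'E'
from h import *
to([.6281,.1164,.267])
ims={c:get_image(c) for c in("side","top")}
cv2.imwrite("pics/a2.png",cv2.resize(ims["side"]["color"][150:270,200:330],None,fx=5,fy=5,interpolation=cv2.INTER_CUBIC))
E
```

```text
t 6.68 pos [0.6287 0.1156 0.2654] F [ 0.6 -0.5  6.3] open 0.499 grip 15.0
to [0.6281, 0.1164, 0.267] delta xyz [ 0.0008 -0.0006 -0.0016] yaw 2.62 zaxis [ 1.e-03  1.e-04 -1.e+00]
```

View pics/a2.png

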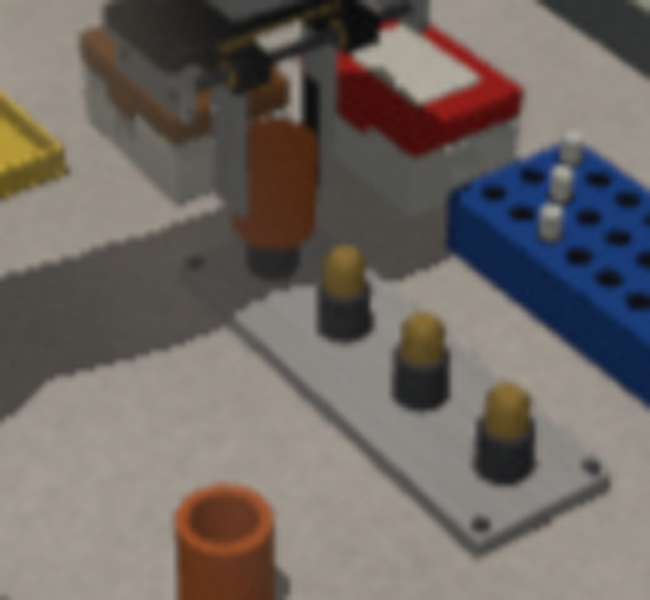

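The sleeve stands on the step at crop (275,185), straight, with the dark body showing below. I'll release it and go on to sleeve B.

Call:
play_rows --deltas '[{"x": 0,"y": 0,"z": 0,"wx": 0,"wy": 0,"wz": 0,"jaw": 1},{"x": 0,"y": 0,"z": 0,"wx": 0,"wy": 0,"wz": 0,"jaw": 1},{"x": 0,"y": 0,"z": 0,"wx": 0,"wy": 0,"wz": 0,"jaw": 1},{"x": 0,"y": 0,"z": 0,"wx": 0,"wy": 0,"wz": 0,"jaw": 1},{"x": 0,"y": 0,"z": 0,"wx": 0,"wy": 0,"wz": 0,"jaw": 1}]'

```text
time: 7.2
position: [0.6284, 0.1157, 0.2648]
eef_rot: [[-0.046, 0.999, -0.0], [0.999, 0.046, -0.0], [-0.0, -0.0, -1.0]]
wrist_force: [-0.2, -0.1, 0.7]
opening: 0.821
gripper_force: 0.0
```

Call:
play_rows --deltas '[{"x": 0,"y": 0,"z": -0.02,"wx": 0,"wy": 0,"wz": 0,"jaw": 1},{"x": 0,"y": 0,"z": -0.05,"wx": 0,"wy": 0,"wz": 0,"jaw": 1},{"x": 0,"y": 0,"z": -0.085,"wx": 0,"wy": 0,"wz": 0,"jaw": 1},{"x": 0,"y": 0,"z": -0.1,"wx": 0,"wy": 0,"wz": 0,"jaw": 1},{"x": 0,"y": 0,"z": -0.1,"wx": 0,"wy": 0,"wz": 0,"jaw": 1}]'

```text
time: 7.62
position: [0.6292, 0.1156, 0.3689]
eef_rot: [[-0.046, 0.999, 0.005], [0.999, 0.046, 0.001], [0.001, 0.005, -1.0]]
wrist_force: [0.2, 1.3, -0.3]
opening: 1.0
gripper_force: 0.0
```

```bash
python3 - <<'E'
from h import *
to([.4736,-.0869,.350])
E
```

```text
t 7.62 pos [0.6292 0.1156 0.3689] F [ 0.2  1.3 -0.3] open 1.0 grip 0.0
to [0.4736, -0.0869, 0.35] delta xyz [-0.1952 -0.1648  0.0178] yaw 2.62 zaxis [ 0.0053  0.0014 -1.    ]
```

Call:
play_rows --deltas '[{"x": -0.03,"y": -0.026,"z": 0,"wx": 0,"wy": 0,"wz": 0,"jaw": 1},{"x": -0.06,"y": -0.051,"z": 0,"wx": 0,"wy": 0,"wz": 0,"jaw": 1},{"x": -0.09,"y": -0.076,"z": 0,"wx": 0,"wy": 0,"wz": 0,"jaw": 1},{"x": -0.12,"y": -0.101,"z": 0,"wx": 0,"wy": 0,"wz": 0,"jaw": 1},{"x": -0.15,"y": -0.126,"z": 0,"wx": 0,"wy": 0,"wz": 0,"jaw": 1}]'

```text
time: 8.03
position: [0.5079, -0.0411, 0.3643]
eef_rot: [[-0.046, 0.999, -0.001], [0.999, 0.046, -0.0], [0.0, -0.001, -1.0]]
wrist_force: [1.0, -1.4, 1.2]
opening: 1.0
gripper_force: 0.0
```

Call:
play_rows --deltas '[{"x": -0.025,"y": -0.021,"z": 0,"wx": 0,"wy": 0,"wz": 0,"jaw": 1},{"x": -0.0453,"y": -0.038,"z": 0.015,"wx": 0,"wy": 0,"wz": 0,"jaw": 1},{"x": -0.0453,"y": -0.038,"z": 0.015,"wx": 0,"wy": 0,"wz": 0,"jaw": 1},{"x": -0.0453,"y": -0.038,"z": 0.015,"wx": 0,"wy": 0,"wz": 0,"jaw": 1},{"x": -0.0453,"y": -0.038,"z": 0.015,"wx": 0,"wy": 0,"wz": 0,"jaw": 1}]'

```text
time: 8.45
position: [0.474, -0.0864, 0.3499]
eef_rot: [[-0.046, 0.999, -0.0], [0.999, 0.046, -0.0], [-0.0, -0.0, -1.0]]
wrist_force: [0.3, 0.4, 0.1]
opening: 1.002
gripper_force: 0.0
```

```bash
python3 - <<'E'
from h import *
ims={c:get_image(c) for c in("side","top")}
to([.4736,-.0869,.222])
print("A on step?"); sleeve(ims,.628,.1164,.045); print("A home?");sleeve(ims,.628,.1164,.015)
sleeve({"side":ims["side"]},.4736,-.087)
sleeve(ims,.4835,-.2008)
cv2.imwrite("pics/a3.png",cv2.resize(ims["side"]["color"][150:300,200:330],None,fx=4,fy=4,interpolation=cv2.INTER_CUBIC))
E
```

```text
t 8.55 pos [ 0.4742 -0.086   0.35  ] F [-0.2  1.1  0.1] open 1.0 grip 0.0
to [0.4736, -0.0869, 0.222] delta xyz [-0.0008 -0.0007  0.128 ] yaw 2.71 zaxis [ 1.e-04 -1.e-04 -1.e+00]
A on step?
sleeve [0.6231 0.1068] res [ 0.59 -5.74  2.64  2.45] [('side', 119, 424), ('top', 216, 224)]
A home?
sleeve [0.6305 0.117 ] res [ 0.93  0.16 -0.61  0.78] [('side', 119, 404), ('top', 216, 216)]
sleeve [ 0.4737 -0.0864] res [ 0. -0.] [('side', 520, 572)]
sleeve [ 0.4838 -0.2   ] res [ 0. -0.] [('side', 595, 665)]
```

View pics/a3.png

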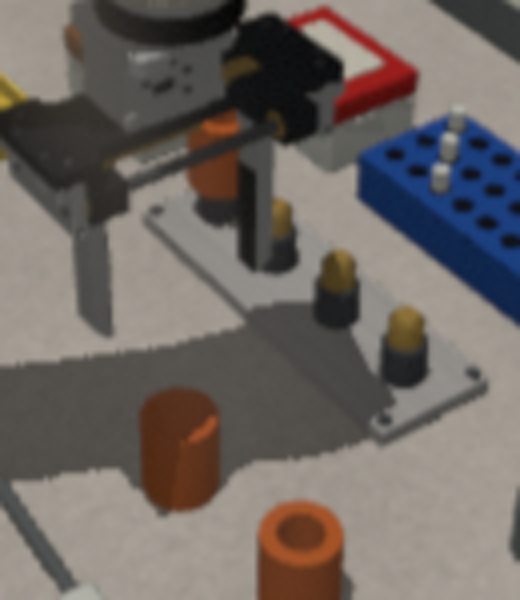

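Sleeve A stands upright on the step at crop (213,165), clear of the gripper. Now grasp sleeve B.

Call:
play_rows --deltas '[{"x": -0.0006,"y": -0.0004,"z": 0.04,"wx": 0,"wy": 0,"wz": 0,"jaw": 1},{"x": -0.0006,"y": -0.0004,"z": 0.08,"wx": 0,"wy": 0,"wz": 0,"jaw": 1},{"x": -0.0006,"y": -0.0004,"z": 0.11,"wx": 0,"wy": 0,"wz": 0,"jaw": 1},{"x": -0.0006,"y": -0.0004,"z": 0.128,"wx": 0,"wy": 0,"wz": 0,"jaw": 1},{"x": -0.0006,"y": -0.0004,"z": 0.128,"wx": 0,"wy": 0,"wz": 0,"jaw": 1}]'

```text
time: 8.97
position: [0.4726, -0.0867, 0.2188]
eef_rot: [[-0.047, 0.999, -0.005], [0.999, 0.047, -0.0], [0.0, -0.005, -1.0]]
wrist_force: [-0.8, 0.8, -0.1]
opening: 1.004
gripper_force: 0.0
```

Call:
play_rows --deltas '[{"x": 0,"y": 0,"z": 0,"wx": 0,"wy": 0,"wz": 0,"jaw": -1},{"x": 0,"y": 0,"z": 0,"wx": 0,"wy": 0,"wz": 0,"jaw": -1},{"x": 0,"y": 0,"z": 0,"wx": 0,"wy": 0,"wz": 0,"jaw": -1},{"x": 0,"y": 0,"z": 0,"wx": 0,"wy": 0,"wz": 0,"jaw": -1},{"x": 0,"y": 0,"z": 0,"wx": 0,"wy": 0,"wz": 0,"jaw": -1}]'

```text
time: 9.38
position: [0.4735, -0.0875, 0.2229]
eef_rot: [[-0.046, 0.999, 0.002], [0.999, 0.046, 0.0], [-0.0, 0.002, -1.0]]
wrist_force: [-0.2, -0.1, -0.5]
opening: 0.679
gripper_force: 0.0
```

Call:
play_rows --deltas '[{"x": 0,"y": 0,"z": 0,"wx": 0,"wy": 0,"wz": 0,"jaw": -1},{"x": 0,"y": 0,"z": 0,"wx": 0,"wy": 0,"wz": 0,"jaw": -1},{"x": 0,"y": 0,"z": 0,"wx": 0,"wy": 0,"wz": 0,"jaw": -1},{"x": 0,"y": 0,"z": 0,"wx": 0,"wy": 0,"wz": 0,"jaw": -1},{"x": 0,"y": 0,"z": 0,"wx": 0,"wy": 0,"wz": 0,"jaw": -1}]'

```text
time: 9.8
position: [0.4733, -0.0876, 0.2222]
eef_rot: [[-0.046, 0.999, 0.0], [0.999, 0.046, 0.0], [0.0, 0.0, -1.0]]
wrist_force: [-0.5, 1.1, 7.1]
opening: 0.515
gripper_force: 15.0
```

```bash
python3 - <<'E'
from h import *
to([.6347,-.0237,.312])
E
```

```text
t 9.8 pos [ 0.4733 -0.0876  0.2222] F [-0.5  1.1  7.1] open 0.515 grip 15.0
to [0.6347, -0.0237, 0.312] delta xyz [ 0.0564  0.1641 -0.0897] yaw 2.63 zaxis [ 3.e-04  0.e+00 -1.e+00]
```

Call:
play_rows --deltas '[{"x": 0,"y": 0,"z": -0.04,"wx": 0,"wy": 0,"wz": 0,"jaw": -1},{"x": 0,"y": 0,"z": -0.08,"wx": 0,"wy": 0,"wz": 0,"jaw": -1},{"x": 0.006,"y": 0.018,"z": -0.09,"wx": 0,"wy": 0,"wz": 0,"jaw": -1},{"x": 0.018,"y": 0.053,"z": -0.09,"wx": 0,"wy": 0,"wz": 0,"jaw": -1},{"x": 0.03,"y": 0.09,"z": -0.09,"wx": 0,"wy": 0,"wz": 0,"jaw": -1}]'

```text
time: 10.22
position: [0.5625, -0.0532, 0.3136]
eef_rot: [[-0.045, 0.999, 0.002], [0.999, 0.045, 0.001], [0.001, 0.002, -1.0]]
wrist_force: [0.7, -0.5, 0.1]
opening: 0.516
gripper_force: 15.0
```

Call:
play_rows --deltas '[{"x": 0.013,"y": 0.037,"z": 0,"wx": 0,"wy": 0,"wz": 0,"jaw": -1},{"x": 0.022,"y": 0.062,"z": 0,"wx": 0,"wy": 0,"wz": 0,"jaw": -1},{"x": 0.0262,"y": 0.074,"z": 0,"wx": 0,"wy": 0,"wz": 0,"jaw": -1},{"x": 0.0262,"y": 0.074,"z": 0,"wx": 0,"wy": 0,"wz": 0,"jaw": -1},{"x": 0.0262,"y": 0.074,"z": 0,"wx": 0,"wy": 0,"wz": 0,"jaw": -1}]'

```text
time: 10.63
position: [0.6343, -0.0239, 0.3114]
eef_rot: [[-0.046, 0.999, -0.001], [0.999, 0.046, -0.001], [-0.0, -0.001, -1.0]]
wrist_force: [0.1, -1.3, -0.3]
opening: 0.514
gripper_force: 15.0
```

Call:
play_rows --deltas '[{"x": 0,"y": 0,"z": 0,"wx": 0,"wy": 0,"wz": 0,"jaw": -1},{"x": 0,"y": 0,"z": 0,"wx": 0,"wy": 0,"wz": 0,"jaw": -1},{"x": 0,"y": 0,"z": 0,"wx": 0,"wy": 0,"wz": 0,"jaw": -1}]'

```text
time: 10.88
position: [0.6339, -0.0244, 0.3123]
eef_rot: [[-0.045, 0.999, 0.0], [0.999, 0.045, 0.0], [0.0, 0.0, -1.0]]
wrist_force: [0.3, 0.1, -1.1]
opening: 0.513
gripper_force: 15.0
```

```bash
python3 - <<'E'
from h import *
to([.6347,-.0237,.312])
for i in range(3):
    im=get_image("side"); print(observe()["position"].round(4))
sleeve({"side":im},.6345,-.0234,.09)
ims={"top":get_image("top"),"side":im};sleeve(ims,.4835,-.2008)
E
```

```text
t 10.88 pos [ 0.6339 -0.0244  0.3123] F [ 0.3  0.1 -1.1] open 0.513 grip 15.0
to [0.6347, -0.0237, 0.312] delta xyz [0.0006 0.0008 0.0003] yaw 2.59 zaxis [ 1.e-04  0.e+00 -1.e+00]
[ 0.634  -0.0243  0.3123]
[ 0.6341 -0.0242  0.3122]
[ 0.6342 -0.0241  0.3122]
sleeve [ 0.6362 -0.027 ] res [ 0. -0.] [('side', 406, 521)]
sleeve [ 0.4835 -0.2009] res [-0.32 -0.03  0.1   0.26] [('top', 237, 248), ('side', 592, 666)]
```

Call:
play_rows --deltas '[{"x": 0.0003,"y": 0.0004,"z": 0.01,"wx": 0,"wy": 0,"wz": 0,"jaw": -1},{"x": 0.0003,"y": 0.0004,"z": 0.02,"wx": 0,"wy": 0,"wz": 0,"jaw": -1},{"x": 0.0003,"y": 0.0004,"z": 0.028,"wx": 0,"wy": 0,"wz": 0,"jaw": -1},{"x": 0.0003,"y": 0.0004,"z": 0.034,"wx": 0,"wy": 0,"wz": 0,"jaw": -1},{"x": 0.0003,"y": 0.0004,"z": 0.037,"wx": 0,"wy": 0,"wz": 0,"jaw": -1}]'

```text
time: 11.5
position: [0.6345, -0.0236, 0.2734]
eef_rot: [[-0.046, 0.999, -0.002], [0.999, 0.046, -0.0], [-0.0, -0.002, -1.0]]
wrist_force: [0.7, -0.5, -0.6]
opening: 0.511
gripper_force: 15.0
```

Call:
play_rows --deltas '[{"x": 0,"y": 0,"z": 0.003,"wx": 0,"wy": 0,"wz": 0,"jaw": -1},{"x": 0,"y": 0,"z": 0.005,"wx": 0,"wy": 0,"wz": 0,"jaw": -1},{"x": 0,"y": 0,"z": 0.007,"wx": 0,"wy": 0,"wz": 0,"jaw": -1},{"x": 0,"y": 0,"z": 0.009,"wx": 0,"wy": 0,"wz": 0,"jaw": -1},{"x": 0,"y": 0,"z": 0.01,"wx": 0,"wy": 0,"wz": 0,"jaw": -1}]'

```text
time: 11.92
position: [0.6349, -0.0236, 0.2649]
eef_rot: [[-0.046, 0.999, 0.0], [0.999, 0.046, -0.0], [-0.0, 0.0, -1.0]]
wrist_force: [0.2, -0.3, -0.2]
opening: 0.515
gripper_force: 15.0
```

Call:
play_rows --deltas '[{"x": 0,"y": 0,"z": 0.005,"wx": 0,"wy": 0,"wz": 0,"jaw": -1},{"x": 0,"y": 0,"z": 0.01,"wx": 0,"wy": 0,"wz": 0,"jaw": -1},{"x": 0,"y": 0,"z": 0.015,"wx": 0,"wy": 0,"wz": 0,"jaw": -1},{"x": 0,"y": 0,"z": 0.02,"wx": 0,"wy": 0,"wz": 0,"jaw": -1},{"x": 0,"y": 0,"z": 0.023,"wx": 0,"wy": 0,"wz": 0,"jaw": -1}]'

```text
time: 12.33
position: [0.6347, -0.0236, 0.2411]
eef_rot: [[-0.046, 0.999, -0.001], [0.999, 0.046, -0.0], [-0.0, -0.001, -1.0]]
wrist_force: [0.3, 0.3, 0.0]
opening: 0.517
gripper_force: 15.0
```

Call:
play_rows --deltas '[{"x": 0,"y": 0,"z": 0.002,"wx": 0,"wy": 0,"wz": 0,"jaw": -1},{"x": 0,"y": 0,"z": 0.004,"wx": 0,"wy": 0,"wz": 0,"jaw": -1},{"x": 0,"y": 0,"z": 0.005,"wx": 0,"wy": 0,"wz": 0,"jaw": -1},{"x": 0,"y": 0,"z": 0.005,"wx": 0,"wy": 0,"wz": 0,"jaw": -1}]'

```text
time: 12.67
position: [0.6349, -0.0237, 0.2373]
eef_rot: [[-0.046, 0.999, -0.0], [0.999, 0.046, 0.0], [0.0, -0.0, -1.0]]
wrist_force: [-2.5, 0.2, 5.2]
opening: 0.511
gripper_force: 15.0
```

Call:
play_rows --deltas '[{"x": 0,"y": 0,"z": 0,"wx": 0,"wy": 0,"wz": 0,"jaw": 1},{"x": 0,"y": 0,"z": 0,"wx": 0,"wy": 0,"wz": 0,"jaw": 1},{"x": 0,"y": 0,"z": 0,"wx": 0,"wy": 0,"wz": 0,"jaw": 1},{"x": 0,"y": 0,"z": 0,"wx": 0,"wy": 0,"wz": 0,"jaw": 1},{"x": 0,"y": 0,"z": 0,"wx": 0,"wy": 0,"wz": 0,"jaw": 1}]'

```text
time: 13.08
position: [0.6349, -0.0236, 0.237]
eef_rot: [[-0.046, 0.999, 0.0], [0.999, 0.046, -0.0], [-0.0, 0.0, -1.0]]
wrist_force: [-0.6, -0.2, -0.3]
opening: 0.834
gripper_force: 0.0
```

Call:
play_rows --deltas '[{"x": 0,"y": 0,"z": -0.02,"wx": 0,"wy": 0,"wz": 0,"jaw": 1},{"x": 0,"y": 0,"z": -0.05,"wx": 0,"wy": 0,"wz": 0,"jaw": 1},{"x": 0,"y": 0,"z": -0.09,"wx": 0,"wy": 0,"wz": 0,"jaw": 1},{"x": 0,"y": 0,"z": -0.112,"wx": 0,"wy": 0,"wz": 0,"jaw": 1},{"x": -0.02,"y": -0.02,"z": -0.112,"wx": 0,"wy": 0,"wz": 0,"jaw": 1}]'

```text
time: 13.5
position: [0.6185, -0.0411, 0.3537]
eef_rot: [[-0.051, 0.999, 0.008], [0.999, 0.051, 0.001], [0.001, 0.008, -1.0]]
wrist_force: [0.6, 0.2, 0.1]
opening: 1.001
gripper_force: 0.0
```

Call:
play_rows --deltas '[{"x": -0.029,"y": -0.027,"z": 0,"wx": 0,"wy": 0,"wz": 0,"jaw": 1},{"x": -0.058,"y": -0.054,"z": 0,"wx": 0,"wy": 0,"wz": 0,"jaw": 1},{"x": -0.087,"y": -0.081,"z": 0,"wx": 0,"wy": 0,"wz": 0,"jaw": 1},{"x": -0.116,"y": -0.108,"z": 0,"wx": 0,"wy": 0,"wz": 0,"jaw": 1},{"x": -0.14,"y": -0.13,"z": 0,"wx": 0,"wy": 0,"wz": 0,"jaw": 1}]'

```text
time: 13.92
position: [0.4902, -0.1922, 0.3492]
eef_rot: [[-0.045, 0.999, 0.0], [0.999, 0.045, -0.0], [-0.0, 0.0, -1.0]]
wrist_force: [0.5, -0.1, -0.5]
opening: 1.004
gripper_force: 0.0
```

Call:
play_rows --deltas '[{"x": -0.0098,"y": -0.0092,"z": 0,"wx": 0,"wy": 0,"wz": 0,"jaw": 1},{"x": -0.0098,"y": -0.0092,"z": 0,"wx": 0,"wy": 0,"wz": 0,"jaw": 1},{"x": -0.0098,"y": -0.0092,"z": 0,"wx": 0,"wy": 0,"wz": 0,"jaw": 1},{"x": -0.0098,"y": -0.0092,"z": 0,"wx": 0,"wy": 0,"wz": 0,"jaw": 1}]'

```text
time: 14.25
position: [0.4845, -0.1995, 0.349]
eef_rot: [[-0.047, 0.999, 0.0], [0.999, 0.047, 0.0], [0.0, 0.0, -1.0]]
wrist_force: [0.3, 0.4, 0.0]
opening: 0.998
gripper_force: 0.0
```

```bash
python3 - <<'E'
from h import *
ims={c:get_image(c) for c in("side","top")}
to([.4836,-.2008,.222])
sleeve({"side":ims["side"]},.4835,-.2008)
print("A step");sleeve(ims,.6284,.116,.045); print("B home");sleeve(ims,.6347,-.0237,.015)
E
```

```text
t 14.35 pos [ 0.4845 -0.1993  0.3488] F [ 0.6  0.7 -0.8] open 1.002 grip 0.0
to [0.4836, -0.2008, 0.222] delta xyz [-0.0014 -0.0009  0.1268] yaw 2.74 zaxis [-1.e-04  1.e-04 -1.e+00]
sleeve [ 0.4836 -0.2004] res [-0.  0.] [('side', 599, 666)]
A step
sleeve [0.6305 0.1147] res [0. 0.] [('top', 217, 226)]
B home
sleeve [ 0.6322 -0.0311] res [-0.22 -3.7   2.49  1.26] [('side', 230, 481), ('top', 209, 227)]
```

Call:
play_rows --deltas '[{"x": -0.001,"y": -0.0005,"z": 0.04,"wx": 0,"wy": 0,"wz": 0,"jaw": 1},{"x": -0.001,"y": -0.0005,"z": 0.08,"wx": 0,"wy": 0,"wz": 0,"jaw": 1},{"x": -0.001,"y": -0.0005,"z": 0.11,"wx": 0,"wy": 0,"wz": 0,"jaw": 1},{"x": -0.001,"y": -0.0005,"z": 0.127,"wx": 0,"wy": 0,"wz": 0,"jaw": 1},{"x": -0.001,"y": -0.0005,"z": 0.127,"wx": 0,"wy": 0,"wz": 0,"jaw": 1}]'

```text
time: 14.77
position: [0.4827, -0.2003, 0.2186]
eef_rot: [[-0.047, 0.999, -0.005], [0.999, 0.047, 0.001], [0.001, -0.005, -1.0]]
wrist_force: [-0.3, 0.5, -0.0]
opening: 0.997
gripper_force: 0.0
```

Call:
play_rows --deltas '[{"x": 0,"y": 0,"z": 0,"wx": 0,"wy": 0,"wz": 0,"jaw": -1},{"x": 0,"y": 0,"z": 0,"wx": 0,"wy": 0,"wz": 0,"jaw": -1},{"x": 0,"y": 0,"z": 0,"wx": 0,"wy": 0,"wz": 0,"jaw": -1},{"x": 0,"y": 0,"z": 0,"wx": 0,"wy": 0,"wz": 0,"jaw": -1},{"x": 0,"y": 0,"z": 0,"wx": 0,"wy": 0,"wz": 0,"jaw": -1}]'

```text
time: 15.18
position: [0.4835, -0.2015, 0.2229]
eef_rot: [[-0.046, 0.999, 0.002], [0.999, 0.046, -0.0], [-0.0, 0.002, -1.0]]
wrist_force: [0.2, 0.9, 0.1]
opening: 0.684
gripper_force: 0.0
```

Call:
play_rows --deltas '[{"x": 0,"y": 0,"z": 0,"wx": 0,"wy": 0,"wz": 0,"jaw": -1},{"x": 0,"y": 0,"z": 0,"wx": 0,"wy": 0,"wz": 0,"jaw": -1},{"x": 0,"y": 0,"z": 0,"wx": 0,"wy": 0,"wz": 0,"jaw": -1},{"x": 0,"y": 0,"z": 0,"wx": 0,"wy": 0,"wz": 0,"jaw": -1},{"x": 0,"y": 0,"z": 0,"wx": 0,"wy": 0,"wz": 0,"jaw": -1}]'

```text
time: 15.6
position: [0.4832, -0.2016, 0.2222]
eef_rot: [[-0.046, 0.999, 0.0], [0.999, 0.046, 0.0], [-0.0, 0.0, -1.0]]
wrist_force: [-2.0, 1.0, 6.9]
opening: 0.499
gripper_force: 15.0
```

```bash
python3 - <<'E'
from h import *
to([.638,-.0937,.312])
E
```

```text
t 15.6 pos [ 0.4832 -0.2016  0.2222] F [-2.   1.   6.9] open 0.499 grip 15.0
to [0.638, -0.0937, 0.312] delta xyz [ 0.1006  0.1596 -0.0897] yaw 2.63 zaxis [ 3.e-04  0.e+00 -1.e+00]
```

Call:
play_rows --deltas '[{"x": 0,"y": 0,"z": -0.04,"wx": 0,"wy": 0,"wz": 0,"jaw": -1},{"x": 0,"y": 0,"z": -0.08,"wx": 0,"wy": 0,"wz": 0,"jaw": -1},{"x": 0.01,"y": 0.016,"z": -0.09,"wx": 0,"wy": 0,"wz": 0,"jaw": -1},{"x": 0.03,"y": 0.048,"z": -0.09,"wx": 0,"wy": 0,"wz": 0,"jaw": -1},{"x": 0.05,"y": 0.08,"z": -0.09,"wx": 0,"wy": 0,"wz": 0,"jaw": -1}]'

```text
time: 16.02
position: [0.5614, -0.1477, 0.3135]
eef_rot: [[-0.044, 0.999, 0.002], [0.999, 0.044, 0.0], [-0.0, 0.002, -1.0]]
wrist_force: [0.2, -1.0, -0.3]
opening: 0.5
gripper_force: 15.0
```

Call:
play_rows --deltas '[{"x": 0.02,"y": 0.032,"z": 0,"wx": 0,"wy": 0,"wz": 0,"jaw": -1},{"x": 0.04,"y": 0.063,"z": 0,"wx": 0,"wy": 0,"wz": 0,"jaw": -1},{"x": 0.0502,"y": 0.0795,"z": 0,"wx": 0,"wy": 0,"wz": 0,"jaw": -1},{"x": 0.0502,"y": 0.0795,"z": 0,"wx": 0,"wy": 0,"wz": 0,"jaw": -1},{"x": 0.0502,"y": 0.0795,"z": 0,"wx": 0,"wy": 0,"wz": 0,"jaw": -1}]'

```text
time: 16.43
position: [0.6382, -0.0934, 0.3112]
eef_rot: [[-0.047, 0.999, -0.001], [0.999, 0.047, -0.0], [-0.0, -0.001, -1.0]]
wrist_force: [-0.7, -0.9, -1.0]
opening: 0.501
gripper_force: 15.0
```

Call:
play_rows --deltas '[{"x": 0,"y": 0,"z": 0,"wx": 0,"wy": 0,"wz": 0,"jaw": -1},{"x": 0,"y": 0,"z": 0,"wx": 0,"wy": 0,"wz": 0,"jaw": -1},{"x": 0,"y": 0,"z": 0,"wx": 0,"wy": 0,"wz": 0,"jaw": -1},{"x": 0,"y": 0,"z": 0,"wx": 0,"wy": 0,"wz": 0,"jaw": -1},{"x": 0,"y": 0,"z": 0,"wx": 0,"wy": 0,"wz": 0,"jaw": -1}]'

```text
time: 16.85
position: [0.6376, -0.0945, 0.3122]
eef_rot: [[-0.045, 0.999, 0.0], [0.999, 0.045, -0.0], [-0.0, 0.0, -1.0]]
wrist_force: [0.5, -0.3, -1.6]
opening: 0.503
gripper_force: 15.0
```

```bash
python3 - <<'E'
from h import *
to([.638,-.0942,.312])
E
```

```text
t 16.85 pos [ 0.6376 -0.0945  0.3122] F [ 0.5 -0.3 -1.6] open 0.503 grip 15.0
to [0.638, -0.0942, 0.312] delta xyz [0.0003 0.0004 0.0002] yaw 2.59 zaxis [ 2.e-04 -0.e+00 -1.e+00]
```

Call:
play_rows --deltas '[{"x": 0.0002,"y": 0.0002,"z": 0.01,"wx": 0,"wy": 0,"wz": 0,"jaw": -1},{"x": 0.0002,"y": 0.0002,"z": 0.02,"wx": 0,"wy": 0,"wz": 0,"jaw": -1},{"x": 0.0002,"y": 0.0002,"z": 0.028,"wx": 0,"wy": 0,"wz": 0,"jaw": -1},{"x": 0.0002,"y": 0.0002,"z": 0.034,"wx": 0,"wy": 0,"wz": 0,"jaw": -1},{"x": 0.0002,"y": 0.0002,"z": 0.037,"wx": 0,"wy": 0,"wz": 0,"jaw": -1}]'

```text
time: 17.27
position: [0.6378, -0.0939, 0.2734]
eef_rot: [[-0.046, 0.999, -0.002], [0.999, 0.046, -0.0], [0.0, -0.002, -1.0]]
wrist_force: [0.1, -0.3, -0.5]
opening: 0.503
gripper_force: 15.0
```

Call:
play_rows --deltas '[{"x": 0,"y": 0,"z": 0.003,"wx": 0,"wy": 0,"wz": 0,"jaw": -1},{"x": 0,"y": 0,"z": 0.005,"wx": 0,"wy": 0,"wz": 0,"jaw": -1},{"x": 0,"y": 0,"z": 0.007,"wx": 0,"wy": 0,"wz": 0,"jaw": -1},{"x": 0,"y": 0,"z": 0.008,"wx": 0,"wy": 0,"wz": 0,"jaw": -1},{"x": 0,"y": 0,"z": 0.009,"wx": 0,"wy": 0,"wz": 0,"jaw": -1}]'

```text
time: 17.68
position: [0.6382, -0.0941, 0.2667]
eef_rot: [[-0.046, 0.999, 0.001], [0.999, 0.046, -0.0], [-0.0, 0.001, -1.0]]
wrist_force: [-5.0, -0.1, 17.7]
opening: 0.5
gripper_force: 15.0
```

Call:
play_rows --deltas '[{"x": 0,"y": 0,"z": -0.001,"wx": 0,"wy": 0,"wz": 0,"jaw": -1},{"x": 0,"y": 0,"z": -0.001,"wx": 0,"wy": 0,"wz": 0,"jaw": 1},{"x": 0,"y": 0,"z": -0.001,"wx": 0,"wy": 0,"wz": 0,"jaw": 1},{"x": 0,"y": 0,"z": -0.001,"wx": 0,"wy": 0,"wz": 0,"jaw": 1},{"x": 0,"y": 0,"z": -0.001,"wx": 0,"wy": 0,"wz": 0,"jaw": 1}]'

```text
time: 18.1
position: [0.6381, -0.0939, 0.267]
eef_rot: [[-0.046, 0.999, 0.0], [0.999, 0.046, -0.0], [-0.0, 0.0, -1.0]]
wrist_force: [-0.3, -1.1, -0.1]
opening: 0.748
gripper_force: 0.0
```

Call:
play_rows --deltas '[{"x": 0,"y": 0,"z": 0,"wx": 0,"wy": 0,"wz": 0,"jaw": 1},{"x": 0,"y": 0,"z": -0.02,"wx": 0,"wy": 0,"wz": 0,"jaw": 1},{"x": 0,"y": 0,"z": -0.05,"wx": 0,"wy": 0,"wz": 0,"jaw": 1},{"x": 0,"y": 0,"z": -0.083,"wx": 0,"wy": 0,"wz": 0,"jaw": 1},{"x": -0.01,"y": 0.001,"z": -0.083,"wx": 0,"wy": 0,"wz": 0,"jaw": 1}]'

```text
time: 18.52
position: [0.6408, -0.1028, 0.3559]
eef_rot: [[-0.048, 0.999, 0.007], [0.999, 0.048, 0.0], [-0.0, 0.007, -1.0]]
wrist_force: [0.5, -0.4, 0.2]
opening: 0.999
gripper_force: 0.0
```

Call:
play_rows --deltas '[{"x": -0.038,"y": 0.003,"z": 0,"wx": 0,"wy": 0,"wz": 0,"jaw": 1},{"x": -0.076,"y": 0.005,"z": 0,"wx": 0,"wy": 0,"wz": 0,"jaw": 0},{"x": -0.114,"y": 0.008,"z": 0,"wx": 0,"wy": 0,"wz": 0,"jaw": -1},{"x": -0.15,"y": 0.01,"z": 0,"wx": 0,"wy": 0,"wz": 0,"jaw": -1},{"x": -0.171,"y": 0.0117,"z": 0,"wx": 0,"wy": 0,"wz": 0,"jaw": -1}]'

```text
time: 18.93
position: [0.6582, -0.2786, 0.3499]
eef_rot: [[-0.043, 0.999, -0.0], [0.999, 0.043, -0.002], [-0.002, -0.0, -1.0]]
wrist_force: [-0.2, -1.1, 0.3]
opening: 0.755
gripper_force: 0.0
```

Call:
play_rows --deltas '[{"x": 0,"y": 0,"z": 0,"wx": 0,"wy": 0,"wz": 0,"jaw": -1},{"x": 0,"y": 0,"z": 0,"wx": 0,"wy": 0,"wz": 0,"jaw": -1},{"x": 0,"y": 0,"z": 0,"wx": 0,"wy": 0,"wz": 0,"jaw": -1},{"x": 0,"y": 0,"z": 0,"wx": 0,"wy": 0,"wz": 0,"jaw": -1},{"x": 0,"y": 0,"z": 0,"wx": 0,"wy": 0,"wz": 0,"jaw": -1}]'

```text
time: 19.35
position: [0.6594, -0.2728, 0.3501]
eef_rot: [[-0.047, 0.999, 0.0], [0.999, 0.047, 0.0], [0.0, 0.0, -1.0]]
wrist_force: [0.4, 0.1, -0.8]
opening: 0.401
gripper_force: 0.0
```

```bash
python3 - <<'E'
from h import *
ims={c:get_image(c) for c in("side","top")}
to([.659,-.274,.312])
print("A step");sleeve(ims,.6284,.116,.045); print("B home");sleeve(ims,.6347,-.0237,.015);print("C step");sleeve(ims,.638,-.0937,.045)
for c in ims:
  m=mark_of("plunger_top",c); print(c,[(at(ims[c],q["pixel"],.108).round(4),q["confidence"]) for q in m[:2]])
cv2.imwrite("pics/a4.png",cv2.resize(ims["side"]["color"][150:320,230:400],None,fx=3.5,fy=3.5,interpolation=cv2.INTER_CUBIC))
E
```

```text
t 19.45 pos [ 0.6593 -0.2732  0.3502] F [-0.5 -0.6  0.4] open 0.315 grip 0.0
to [0.659, -0.274, 0.312] delta xyz [-0.0008 -0.0003  0.0382] yaw 2.69 zaxis [ 2.e-04  2.e-04 -1.e+00]
A step
sleeve [0.6304 0.1258] res [ 1.91  5.2  -3.69  0.  ] [('side', 576, 413), ('top', 216, 226)]
B home
sleeve [ 0.6451 -0.0353] res [-3.88 -1.84  3.84 -2.93] [('side', 940, 480), ('top', 209, 229)]
C step
sleeve [ 0.6308 -0.084 ] res [ 3.49  1.55 -3.57  2.74] [('side', 940, 534), ('top', 247, 246)]
side [(array([ 0.6639, -0.2727,  0.108 ]), 0.55)]
top [(array([ 0.6646, -0.2702,  0.108 ]), 0.64)]
```

View pics/a4.png

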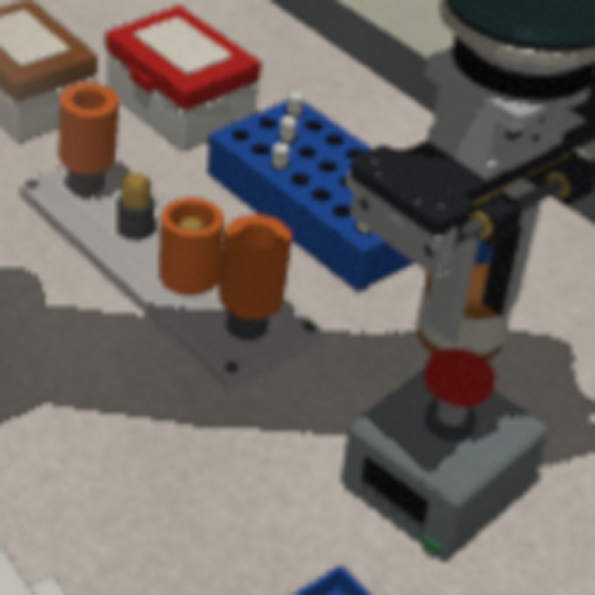

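Sleeves A and C stand on their steps at crop (90,130) and (255,265). B is fully home at (190,250), and the plunger is free under the fingers at (460,378). Press it.

Call:
play_rows --deltas '[{"x": 0.002,"y": 0.003,"z": 0,"wx": 0,"wy": 0,"wz": 0,"jaw": -1},{"x": 0.002,"y": 0.003,"z": 0,"wx": 0,"wy": 0,"wz": 0,"jaw": -1},{"x": 0.002,"y": 0.003,"z": 0.01,"wx": 0,"wy": 0,"wz": 0,"jaw": -1},{"x": 0.002,"y": 0.003,"z": 0.025,"wx": 0,"wy": 0,"wz": 0,"jaw": -1},{"x": 0.002,"y": 0.003,"z": 0.035,"wx": 0,"wy": 0,"wz": 0,"jaw": -1}]'

```text
time: 19.97
position: [0.6617, -0.2718, 0.3132]
eef_rot: [[-0.046, 0.999, -0.001], [0.999, 0.046, 0.0], [0.0, -0.001, -1.0]]
wrist_force: [-0.1, -0.2, -0.5]
opening: 0.004
gripper_force: 0.0
```

Call:
play_rows --deltas '[{"x": 0,"y": 0,"z": 0.004,"wx": 0,"wy": 0,"wz": 0,"jaw": -1},{"x": 0,"y": 0,"z": 0.01,"wx": 0,"wy": 0,"wz": 0,"jaw": -1},{"x": 0,"y": 0,"z": 0.016,"wx": 0,"wy": 0,"wz": 0,"jaw": -1},{"x": 0,"y": 0,"z": 0.021,"wx": 0,"wy": 0,"wz": 0,"jaw": -1},{"x": 0,"y": 0,"z": 0.024,"wx": 0,"wy": 0,"wz": 0,"jaw": -1}]'

```text
time: 20.38
position: [0.6619, -0.2721, 0.2908]
eef_rot: [[-0.046, 0.999, -0.0], [0.999, 0.046, -0.0], [-0.0, -0.0, -1.0]]
wrist_force: [-4.7, 2.2, 7.9]
opening: 0.001
gripper_force: 3.8
```

Call:
play_rows --deltas '[{"x": 0,"y": 0,"z": 0.001,"wx": 0,"wy": 0,"wz": 0,"jaw": -1},{"x": 0,"y": 0,"z": 0.002,"wx": 0,"wy": 0,"wz": 0,"jaw": -1},{"x": 0,"y": 0,"z": 0.002,"wx": 0,"wy": 0,"wz": 0,"jaw": -1}]'

```text
time: 20.63
position: [0.6619, -0.2721, 0.2896]
eef_rot: [[-0.046, 0.999, 0.0], [0.999, 0.046, 0.0], [0.0, 0.0, -1.0]]
wrist_force: [-4.2, 2.7, 8.1]
opening: 0.005
gripper_force: 4.1
```

Call:
play_rows --deltas '[{"x": 0,"y": 0,"z": 0.001,"wx": 0,"wy": 0,"wz": 0,"jaw": -1},{"x": 0,"y": 0,"z": 0.002,"wx": 0,"wy": 0,"wz": 0,"jaw": -1},{"x": 0,"y": 0,"z": 0.003,"wx": 0,"wy": 0,"wz": 0,"jaw": -1},{"x": 0,"y": 0,"z": 0.003,"wx": 0,"wy": 0,"wz": 0,"jaw": -1},{"x": 0,"y": 0,"z": 0.003,"wx": 0,"wy": 0,"wz": 0,"jaw": -1}]'

```text
time: 21.05
position: [0.662, -0.2723, 0.2891]
eef_rot: [[-0.046, 0.999, 0.002], [0.999, 0.046, 0.0], [-0.0, 0.002, -1.0]]
wrist_force: [-16.1, 8.9, 38.6]
opening: 0.007
gripper_force: 19.0
```

Plunger is on its stop (force 38 N at the 90 mm height). Release it and return to sleeve C.

Call:
play_rows --deltas '[{"x": 0,"y": 0,"z": -0.01,"wx": 0,"wy": 0,"wz": 0,"jaw": -1},{"x": 0,"y": 0,"z": -0.03,"wx": 0,"wy": 0,"wz": 0,"jaw": -1},{"x": 0,"y": 0,"z": -0.06,"wx": 0,"wy": 0,"wz": 0,"jaw": 0},{"x": 0,"y": 0,"z": -0.07,"wx": 0,"wy": 0,"wz": 0,"jaw": 1},{"x": 0.01,"y": -0.001,"z": -0.07,"wx": 0,"wy": 0,"wz": 0,"jaw": 1}]'

```text
time: 21.47
position: [0.6606, -0.2641, 0.3592]
eef_rot: [[-0.044, 0.999, 0.004], [0.999, 0.044, -0.003], [-0.003, 0.004, -1.0]]
wrist_force: [0.8, -1.1, 0.6]
opening: 0.178
gripper_force: 0.0
```

Call:
play_rows --deltas '[{"x": 0.035,"y": -0.003,"z": 0,"wx": 0,"wy": 0,"wz": 0,"jaw": 1},{"x": 0.07,"y": -0.006,"z": 0,"wx": 0,"wy": 0,"wz": 0,"jaw": 1},{"x": 0.105,"y": -0.009,"z": 0,"wx": 0,"wy": 0,"wz": 0,"jaw": 1},{"x": 0.14,"y": -0.012,"z": 0,"wx": 0,"wy": 0,"wz": 0,"jaw": 1},{"x": 0.169,"y": -0.0148,"z": 0,"wx": 0,"wy": 0,"wz": 0,"jaw": 1}]'

```text
time: 21.88
position: [0.6374, -0.0907, 0.355]
eef_rot: [[-0.048, 0.999, -0.001], [0.999, 0.048, 0.001], [0.001, -0.001, -1.0]]
wrist_force: [1.6, -0.1, 0.0]
opening: 0.532
gripper_force: 0.0
```

Call:
play_rows --deltas '[{"x": 0,"y": 0,"z": 0,"wx": 0,"wy": 0,"wz": 0,"jaw": 1},{"x": 0,"y": 0,"z": 0,"wx": 0,"wy": 0,"wz": 0,"jaw": 1},{"x": 0,"y": 0,"z": 0,"wx": 0,"wy": 0,"wz": 0,"jaw": 1},{"x": 0,"y": 0,"z": 0,"wx": 0,"wy": 0,"wz": 0,"jaw": 1},{"x": 0,"y": 0,"z": 0,"wx": 0,"wy": 0,"wz": 0,"jaw": 1}]'

```text
time: 22.3
position: [0.6379, -0.0951, 0.3557]
eef_rot: [[-0.044, 0.999, -0.0], [0.999, 0.044, -0.001], [-0.001, -0.0, -1.0]]
wrist_force: [-0.3, -0.0, -0.1]
opening: 0.892
gripper_force: 0.0
```

```bash
python3 - <<'E'
from h import *
ims={c:get_image(c) for c in("side","top")}
to([.638,-.0939,.267])
cv2.imwrite("pics/a5.png",cv2.resize(ims["side"]["color"][150:320,230:400],None,fx=3.5,fy=3.5,interpolation=cv2.INTER_CUBIC))
E
```

```text
t 22.4 pos [ 0.6379 -0.0948  0.3558] F [ 0.8 -0.3 -0.8] open 0.974 grip 0.0
to [0.638, -0.0939, 0.267] delta xyz [0.0009 0.0002 0.0888] yaw 2.55 zaxis [-2.e-04 -4.e-04 -1.e+00]
```

View pics/a5.png

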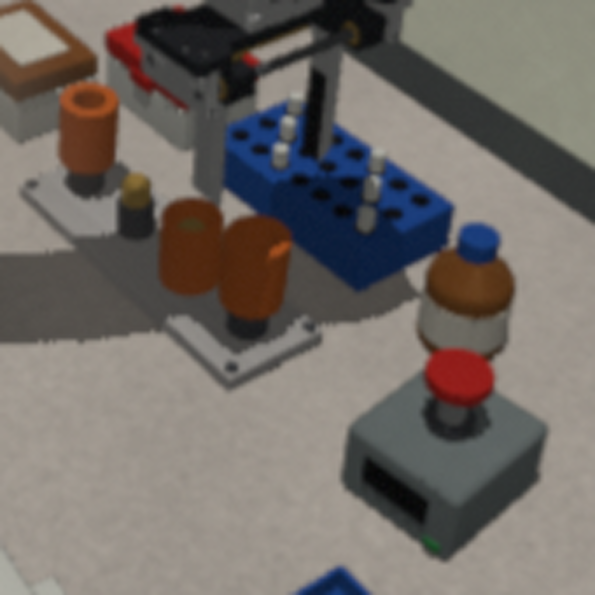

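The plunger is back up at (460,375), and all three sleeves still stand on the pins. Grasp C and lift it off.

Call:
play_rows --deltas '[{"x": 0.0005,"y": 0.0002,"z": 0.03,"wx": 0,"wy": 0,"wz": 0,"jaw": 1},{"x": 0.0005,"y": 0.0002,"z": 0.06,"wx": 0,"wy": 0,"wz": 0,"jaw": 1},{"x": 0.0005,"y": 0.0002,"z": 0.08,"wx": 0,"wy": 0,"wz": 0,"jaw": 1},{"x": 0.0005,"y": 0.0002,"z": 0.0888,"wx": 0,"wy": 0,"wz": 0,"jaw": 1},{"x": 0.0005,"y": 0.0002,"z": 0.0888,"wx": 0,"wy": 0,"wz": 0,"jaw": 1}]'

```text
time: 22.82
position: [0.6377, -0.0937, 0.2654]
eef_rot: [[-0.045, 0.999, -0.003], [0.999, 0.045, -0.0], [0.0, -0.003, -1.0]]
wrist_force: [-0.1, -0.5, 0.8]
opening: 1.003
gripper_force: 0.0
```

Call:
play_rows --deltas '[{"x": 0,"y": 0,"z": 0,"wx": 0,"wy": 0,"wz": 0,"jaw": -1},{"x": 0,"y": 0,"z": 0,"wx": 0,"wy": 0,"wz": 0,"jaw": -1},{"x": 0,"y": 0,"z": 0,"wx": 0,"wy": 0,"wz": 0,"jaw": -1},{"x": 0,"y": 0,"z": 0,"wx": 0,"wy": 0,"wz": 0,"jaw": -1},{"x": 0,"y": 0,"z": 0,"wx": 0,"wy": 0,"wz": 0,"jaw": -1}]'

```text
time: 23.23
position: [0.6383, -0.0934, 0.268]
eef_rot: [[-0.046, 0.999, 0.001], [0.999, 0.046, -0.0], [-0.0, 0.001, -1.0]]
wrist_force: [0.1, 0.1, -0.0]
opening: 0.681
gripper_force: 0.0
```

Call:
play_rows --deltas '[{"x": 0,"y": 0,"z": 0,"wx": 0,"wy": 0,"wz": 0,"jaw": -1},{"x": 0,"y": 0,"z": 0,"wx": 0,"wy": 0,"wz": 0,"jaw": -1},{"x": 0,"y": 0,"z": 0,"wx": 0,"wy": 0,"wz": 0,"jaw": -1},{"x": 0,"y": 0,"z": 0,"wx": 0,"wy": 0,"wz": 0,"jaw": -1},{"x": 0,"y": 0,"z": 0,"wx": 0,"wy": 0,"wz": 0,"jaw": -1}]'

```text
time: 23.65
position: [0.6382, -0.0934, 0.2673]
eef_rot: [[-0.046, 0.999, 0.0], [0.999, 0.046, -0.0], [-0.0, 0.0, -1.0]]
wrist_force: [0.9, 0.6, 1.3]
opening: 0.499
gripper_force: 15.0
```

Call:
play_rows --deltas '[{"x": 0,"y": 0,"z": -0.015,"wx": 0,"wy": 0,"wz": 0,"jaw": -1},{"x": 0,"y": 0,"z": -0.035,"wx": 0,"wy": 0,"wz": 0,"jaw": -1},{"x": 0,"y": 0,"z": -0.065,"wx": 0,"wy": 0,"wz": 0,"jaw": -1},{"x": 0,"y": 0,"z": -0.09,"wx": 0,"wy": 0,"wz": 0,"jaw": -1},{"x": 0,"y": 0,"z": -0.09,"wx": 0,"wy": 0,"wz": 0,"jaw": -1}]'

```text
time: 24.07
position: [0.639, -0.0939, 0.3621]
eef_rot: [[-0.046, 0.999, 0.006], [0.999, 0.046, -0.0], [-0.001, 0.006, -1.0]]
wrist_force: [0.4, -1.2, -0.4]
opening: 0.5
gripper_force: 15.0
```

```bash
python3 - <<'E'
from h import *
for c in("side","top"):
  im=get_image(c)
  for th in("yellow_tray","blue_tray"):
    for q in outline_of(th,c)[:1]:
      m=q["pixels"].astype(np.uint8); 
      ct=max(cv2.findContours(m,0,1)[0],key=cv2.contourArea); W=np.array([at(im,p[0],.022)[:2] for p in ct],np.float32)
      r=cv2.minAreaRect(W); print(c,th,round(q["confidence"],2),np.round(r[0],3),np.round(r[1],3),round(r[2],1))
to([.51,.335,.357])
E
```

```text
side yellow_tray 0.81 [0.46  0.323] [0.235 0.154] 2.3
side blue_tray 0.62 [ 0.444 -0.367] [0.226 0.127] 2.5
top yellow_tray 0.87 [0.464 0.335] [0.218 0.126] 3.4
t 24.37 pos [ 0.6379 -0.0933  0.356 ] F [ 1.2 -0.1 -0.7] open 0.496 grip 15.0
to [0.51, 0.335, 0.357] delta xyz [ 0.4337 -0.1082 -0.0008] yaw 2.63 zaxis [-0.0018  0.     -1.    ]
```

Call:
play_rows --deltas '[{"x": 0.025,"y": -0.01,"z": 0,"wx": 0,"wy": 0,"wz": 0,"jaw": -1},{"x": 0.06,"y": -0.02,"z": 0,"wx": 0,"wy": 0,"wz": 0,"jaw": -1},{"x": 0.095,"y": -0.03,"z": 0,"wx": 0,"wy": 0,"wz": 0,"jaw": -1},{"x": 0.13,"y": -0.04,"z": 0,"wx": 0,"wy": 0,"wz": 0,"jaw": -1},{"x": 0.165,"y": -0.05,"z": 0,"wx": 0,"wy": 0,"wz": 0,"jaw": -1}]'

```text
time: 24.78
position: [0.5797, 0.0706, 0.3564]
eef_rot: [[-0.046, 0.999, -0.001], [0.999, 0.046, -0.0], [-0.0, -0.001, -1.0]]
wrist_force: [1.3, 0.4, 0.1]
opening: 0.498
gripper_force: 15.0
```

Call:
play_rows --deltas '[{"x": 0.036,"y": -0.01,"z": 0,"wx": 0,"wy": 0,"wz": 0,"jaw": -1},{"x": 0.072,"y": -0.019,"z": 0,"wx": 0,"wy": 0,"wz": 0,"jaw": -1},{"x": 0.108,"y": -0.028,"z": 0,"wx": 0,"wy": 0,"wz": 0,"jaw": -1},{"x": 0.144,"y": -0.036,"z": 0,"wx": 0,"wy": 0,"wz": 0,"jaw": -1},{"x": 0.18,"y": -0.042,"z": 0,"wx": 0,"wy": 0,"wz": 0,"jaw": -1}]'

```text
time: 25.2
position: [0.5293, 0.2487, 0.3565]
eef_rot: [[-0.046, 0.999, -0.001], [0.999, 0.046, -0.001], [-0.001, -0.001, -1.0]]
wrist_force: [1.8, -1.0, -0.5]
opening: 0.504
gripper_force: 15.0
```

Call:
play_rows --deltas '[{"x": 0.035,"y": -0.005,"z": 0,"wx": 0,"wy": 0,"wz": 0,"jaw": -1},{"x": 0.065,"y": -0.008,"z": 0,"wx": 0,"wy": 0,"wz": 0,"jaw": -1},{"x": 0.085,"y": -0.01,"z": 0,"wx": 0,"wy": 0,"wz": 0,"jaw": -1},{"x": 0.0907,"y": -0.01,"z": 0,"wx": 0,"wy": 0,"wz": 0,"jaw": -1},{"x": 0.0907,"y": -0.01,"z": 0,"wx": 0,"wy": 0,"wz": 0,"jaw": -1}]'

```text
time: 25.62
position: [0.5157, 0.3386, 0.3562]
eef_rot: [[-0.048, 0.999, -0.001], [0.999, 0.048, -0.001], [-0.001, -0.001, -1.0]]
wrist_force: [0.7, 0.3, -0.2]
opening: 0.5
gripper_force: 15.0
```

```bash
python3 - <<'E'
from h import *
to([.516,.337,.228])
E
```

```text
t 25.62 pos [0.5157 0.3386 0.3562] F [ 0.7  0.3 -0.2] open 0.5 grip 15.0
to [0.516, 0.337, 0.228] delta xyz [-0.0016  0.0004  0.1282] yaw 2.76 zaxis [-1.1e-03 -7.0e-04 -1.0e+00]
```

Call:
play_rows --deltas '[{"x": 0,"y": 0,"z": 0.035,"wx": 0,"wy": 0,"wz": 0,"jaw": -1},{"x": 0,"y": 0,"z": 0.07,"wx": 0,"wy": 0,"wz": 0,"jaw": -1},{"x": 0,"y": 0,"z": 0.1,"wx": 0,"wy": 0,"wz": 0,"jaw": -1},{"x": 0,"y": 0,"z": 0.116,"wx": 0,"wy": 0,"wz": 0,"jaw": -1},{"x": 0,"y": 0,"z": 0.122,"wx": 0,"wy": 0,"wz": 0,"jaw": -1}]'

```text
time: 26.03
position: [0.5161, 0.335, 0.2321]
eef_rot: [[-0.044, 0.999, -0.003], [0.999, 0.044, -0.003], [-0.003, -0.003, -1.0]]
wrist_force: [-0.1, 0.2, -1.0]
opening: 0.499
gripper_force: 15.0
```

Call:
play_rows --deltas '[{"x": 0,"y": 0,"z": 0.003,"wx": 0,"wy": 0,"wz": 0,"jaw": -1},{"x": 0,"y": 0,"z": 0.005,"wx": 0,"wy": 0,"wz": 0,"jaw": -1},{"x": 0,"y": 0,"z": 0.007,"wx": 0,"wy": 0,"wz": 0,"jaw": -1},{"x": 0,"y": 0,"z": 0.0075,"wx": 0,"wy": 0,"wz": 0,"jaw": -1},{"x": 0,"y": 0,"z": 0.0075,"wx": 0,"wy": 0,"wz": 0,"jaw": -1}]'

```text
time: 26.45
position: [0.5165, 0.3372, 0.2284]
eef_rot: [[-0.046, 0.999, 0.001], [0.999, 0.046, 0.001], [0.001, 0.001, -1.0]]
wrist_force: [-0.3, -0.1, -1.0]
opening: 0.502
gripper_force: 15.0
```

Call:
play_rows --deltas '[{"x": 0,"y": 0,"z": 0.001,"wx": 0,"wy": 0,"wz": 0,"jaw": -1},{"x": 0,"y": 0,"z": 0.0015,"wx": 0,"wy": 0,"wz": 0,"jaw": -1},{"x": 0,"y": 0,"z": 0.002,"wx": 0,"wy": 0,"wz": 0,"jaw": -1},{"x": 0,"y": 0,"z": 0.002,"wx": 0,"wy": 0,"wz": 0,"jaw": -1}]'

```text
time: 26.78
position: [0.5167, 0.3377, 0.2268]
eef_rot: [[-0.046, 0.999, 0.002], [0.999, 0.046, 0.001], [0.001, 0.002, -1.0]]
wrist_force: [-0.8, 1.6, 9.0]
opening: 0.502
gripper_force: 15.0
```

Call:
play_rows --deltas '[{"x": 0,"y": 0,"z": 0,"wx": 0,"wy": 0,"wz": 0,"jaw": 0.4},{"x": 0,"y": 0,"z": 0,"wx": 0,"wy": 0,"wz": 0,"jaw": 0.4},{"x": 0,"y": 0,"z": 0,"wx": 0,"wy": 0,"wz": 0,"jaw": 0.4},{"x": 0,"y": 0,"z": 0,"wx": 0,"wy": 0,"wz": 0,"jaw": 0.4},{"x": 0,"y": 0,"z": 0,"wx": 0,"wy": 0,"wz": 0,"jaw": 0.4}]'

```text
time: 27.2
position: [0.5163, 0.3371, 0.2256]
eef_rot: [[-0.046, 0.999, -0.0], [0.999, 0.046, -0.0], [-0.0, -0.0, -1.0]]
wrist_force: [0.1, -1.1, 0.0]
opening: 0.7
gripper_force: 0.0
```

Call:
play_rows --deltas '[{"x": 0,"y": 0,"z": -0.02,"wx": 0,"wy": 0,"wz": 0,"jaw": 0.4},{"x": 0,"y": 0,"z": -0.05,"wx": 0,"wy": 0,"wz": 0,"jaw": 0.4},{"x": 0,"y": 0,"z": -0.085,"wx": 0,"wy": 0,"wz": 0,"jaw": 1},{"x": 0,"y": 0,"z": -0.12,"wx": 0,"wy": 0,"wz": 0,"jaw": 1},{"x": -0.02,"y": 0.009,"z": -0.13,"wx": 0,"wy": 0,"wz": 0,"jaw": 1}]'

```text
time: 27.62
position: [0.5254, 0.3211, 0.3606]
eef_rot: [[-0.051, 0.999, 0.004], [0.999, 0.051, 0.005], [0.005, 0.004, -1.0]]
wrist_force: [-0.3, 0.4, 0.2]
opening: 0.878
gripper_force: 0.0
```

Call:
play_rows --deltas '[{"x": -0.036,"y": 0.016,"z": 0,"wx": 0,"wy": 0,"wz": 0,"jaw": 1},{"x": -0.072,"y": 0.032,"z": 0,"wx": 0,"wy": 0,"wz": 0,"jaw": 1},{"x": -0.108,"y": 0.048,"z": 0,"wx": 0,"wy": 0,"wz": 0,"jaw": 1},{"x": -0.144,"y": 0.064,"z": 0,"wx": 0,"wy": 0,"wz": 0,"jaw": 1},{"x": -0.175,"y": 0.078,"z": 0,"wx": 0,"wy": 0,"wz": 0,"jaw": 1}]'

```text
time: 28.03
position: [0.6128, 0.1436, 0.3558]
eef_rot: [[-0.045, 0.999, 0.0], [0.999, 0.045, -0.0], [-0.0, 0.0, -1.0]]
wrist_force: [0.3, 0.2, -0.7]
opening: 0.996
gripper_force: 0.0
```

Call:
play_rows --deltas '[{"x": -0.02,"y": 0.01,"z": 0,"wx": 0,"wy": 0,"wz": 0,"jaw": 1},{"x": -0.0316,"y": 0.0146,"z": 0,"wx": 0,"wy": 0,"wz": 0,"jaw": 1},{"x": -0.0316,"y": 0.0146,"z": 0,"wx": 0,"wy": 0,"wz": 0,"jaw": 1},{"x": -0.0316,"y": 0.0146,"z": 0,"wx": 0,"wy": 0,"wz": 0,"jaw": 1},{"x": -0.0316,"y": 0.0146,"z": 0,"wx": 0,"wy": 0,"wz": 0,"jaw": 1}]'

```text
time: 28.45
position: [0.6277, 0.1173, 0.3555]
eef_rot: [[-0.048, 0.999, -0.001], [0.999, 0.048, 0.001], [0.001, -0.0, -1.0]]
wrist_force: [0.2, 0.4, 0.3]
opening: 0.999
gripper_force: 0.0
```

```bash
python3 - <<'E'
from h import *
to([.6284,.1158,.267])
ims={c:get_image(c) for c in("side","top")}
print("C");sleeve(ims,.5165,.338,.004)
sleeve({"top":ims["top"]},.5165,.338,.004)
print("A");sleeve(ims,.6284,.1158,.045);print("B");sleeve(ims,.6347,-.0237,.015)
cv2.imwrite("pics/a6.png",cv2.resize(ims["side"]["color"][110:310,130:330],None,fx=3,fy=3,interpolation=cv2.INTER_CUBIC))
E
```

```text
t 28.45 pos [0.6277 0.1173 0.3555] F [0.2 0.4 0.3] open 0.999 grip 0.0
to [0.6284, 0.1158, 0.267] delta xyz [-0.0016  0.0007  0.0885] yaw 2.74 zaxis [-5.e-04  6.e-04 -1.e+00]
C
sleeve [0.5177 0.3378] res [ 0.15  0.14 -0.12  0.09] [('side', 306, 345), ('top', 207, 237)]
sleeve [0.518  0.3374] res [0. 0.] [('top', 207, 237)]
A
sleeve [0.629  0.1136] res [-0.  0.] [('side', 372, 419)]
B
sleeve [ 0.6355 -0.0229] res [ 0.21  0.08 -0.19  0.17] [('side', 427, 475), ('top', 209, 226)]
```

View pics/a6.png

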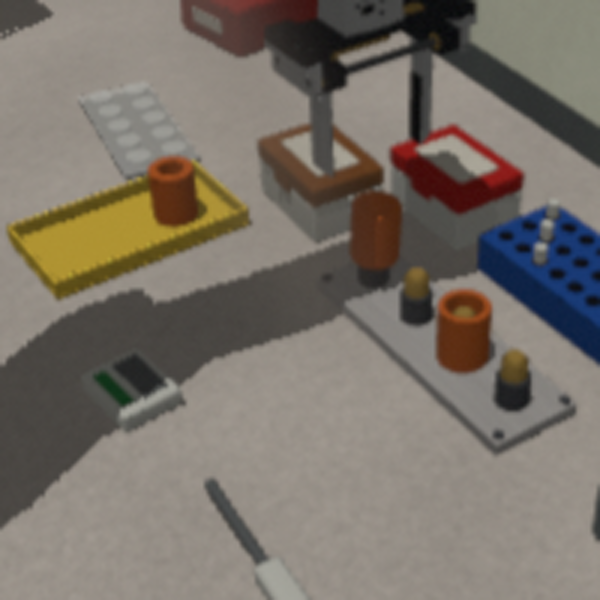

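C stands upright in the yellow tray at crop (172,190). A is on the step at (375,235) under the gripper. Pick A.

Call:
play_rows --deltas '[{"x": -0.001,"y": 0.0004,"z": 0.03,"wx": 0,"wy": 0,"wz": 0,"jaw": 1},{"x": -0.001,"y": 0.0004,"z": 0.06,"wx": 0,"wy": 0,"wz": 0,"jaw": 1},{"x": -0.001,"y": 0.0004,"z": 0.08,"wx": 0,"wy": 0,"wz": 0,"jaw": 1},{"x": -0.001,"y": 0.0004,"z": 0.0885,"wx": 0,"wy": 0,"wz": 0,"jaw": 1},{"x": -0.001,"y": 0.0004,"z": 0.0885,"wx": 0,"wy": 0,"wz": 0,"jaw": 1}]'

```text
time: 28.97
position: [0.6279, 0.1153, 0.2655]
eef_rot: [[-0.047, 0.999, -0.003], [0.999, 0.047, -0.001], [-0.001, -0.003, -1.0]]
wrist_force: [-0.0, -0.4, -0.4]
opening: 1.002
gripper_force: 0.0
```

Call:
play_rows --deltas '[{"x": 0,"y": 0,"z": 0,"wx": 0,"wy": 0,"wz": 0,"jaw": -1},{"x": 0,"y": 0,"z": 0,"wx": 0,"wy": 0,"wz": 0,"jaw": -1},{"x": 0,"y": 0,"z": 0,"wx": 0,"wy": 0,"wz": 0,"jaw": -1},{"x": 0,"y": 0,"z": 0,"wx": 0,"wy": 0,"wz": 0,"jaw": -1},{"x": 0,"y": 0,"z": 0,"wx": 0,"wy": 0,"wz": 0,"jaw": -1}]'

```text
time: 29.38
position: [0.6288, 0.1145, 0.2679]
eef_rot: [[-0.046, 0.999, 0.001], [0.999, 0.046, 0.0], [0.0, 0.001, -1.0]]
wrist_force: [-0.3, -0.3, -0.9]
opening: 0.679
gripper_force: 0.0
```

Call:
play_rows --deltas '[{"x": 0,"y": 0,"z": 0,"wx": 0,"wy": 0,"wz": 0,"jaw": -1},{"x": 0,"y": 0,"z": 0,"wx": 0,"wy": 0,"wz": 0,"jaw": -1},{"x": 0,"y": 0,"z": 0,"wx": 0,"wy": 0,"wz": 0,"jaw": -1},{"x": 0,"y": 0,"z": 0,"wx": 0,"wy": 0,"wz": 0,"jaw": -1},{"x": 0,"y": 0,"z": 0,"wx": 0,"wy": 0,"wz": 0,"jaw": -1}]'

```text
time: 29.8
position: [0.6286, 0.1144, 0.2672]
eef_rot: [[-0.046, 0.999, -0.0], [0.999, 0.046, -0.0], [-0.0, -0.0, -1.0]]
wrist_force: [-0.8, -0.1, 1.5]
opening: 0.504
gripper_force: 15.0
```

Call:
play_rows --deltas '[{"x": 0,"y": 0,"z": -0.015,"wx": 0,"wy": 0,"wz": 0,"jaw": -1},{"x": 0,"y": 0,"z": -0.035,"wx": 0,"wy": 0,"wz": 0,"jaw": -1},{"x": 0,"y": 0,"z": -0.065,"wx": 0,"wy": 0,"wz": 0,"jaw": -1},{"x": 0,"y": 0,"z": -0.09,"wx": 0,"wy": 0,"wz": 0,"jaw": -1},{"x": 0,"y": 0,"z": -0.09,"wx": 0,"wy": 0,"wz": 0,"jaw": -1}]'

```text
time: 30.22
position: [0.6296, 0.1143, 0.3621]
eef_rot: [[-0.046, 0.999, 0.006], [0.999, 0.046, 0.001], [0.001, 0.006, -1.0]]
wrist_force: [1.0, 0.9, 0.2]
opening: 0.5
gripper_force: 15.0
```

```bash
python3 - <<'E'
from h import *
to([.408,.331,.357])
E
```

```text
t 30.22 pos [0.6296 0.1143 0.3621] F [1.  0.9 0.2] open 0.5 grip 15.0
to [0.408, 0.331, 0.357] delta xyz [ 0.2266 -0.2115  0.0041] yaw 2.62 zaxis [ 0.006   0.0015 -1.    ]
```

Call:
play_rows --deltas '[{"x": 0.02,"y": -0.019,"z": 0,"wx": 0,"wy": 0,"wz": 0,"jaw": -1},{"x": 0.045,"y": -0.042,"z": 0,"wx": 0,"wy": 0,"wz": 0,"jaw": -1},{"x": 0.07,"y": -0.066,"z": 0,"wx": 0,"wy": 0,"wz": 0,"jaw": -1},{"x": 0.096,"y": -0.09,"z": 0,"wx": 0,"wy": 0,"wz": 0,"jaw": -1},{"x": 0.122,"y": -0.114,"z": 0,"wx": 0,"wy": 0,"wz": 0,"jaw": -1}]'

```text
time: 30.63
position: [0.5077, 0.2319, 0.3568]
eef_rot: [[-0.046, 0.999, -0.0], [0.999, 0.046, -0.0], [-0.0, -0.0, -1.0]]
wrist_force: [1.2, 0.2, -0.8]
opening: 0.5
gripper_force: 15.0
```

Call:
play_rows --deltas '[{"x": 0.027,"y": -0.025,"z": 0,"wx": 0,"wy": 0,"wz": 0,"jaw": -1},{"x": 0.054,"y": -0.05,"z": 0,"wx": 0,"wy": 0,"wz": 0,"jaw": -1},{"x": 0.08,"y": -0.074,"z": 0,"wx": 0,"wy": 0,"wz": 0,"jaw": -1},{"x": 0.097,"y": -0.09,"z": 0,"wx": 0,"wy": 0,"wz": 0,"jaw": -1},{"x": 0.1046,"y": -0.0965,"z": 0,"wx": 0,"wy": 0,"wz": 0,"jaw": -1}]'

```text
time: 31.05
position: [0.4053, 0.3336, 0.3569]
eef_rot: [[-0.05, 0.999, -0.001], [0.999, 0.05, 0.0], [0.0, -0.001, -1.0]]
wrist_force: [0.4, 0.5, -0.5]
opening: 0.502
gripper_force: 15.0
```

Call:
play_rows --deltas '[{"x": 0,"y": 0,"z": 0,"wx": 0,"wy": 0,"wz": 0,"jaw": -1},{"x": 0,"y": 0,"z": 0,"wx": 0,"wy": 0,"wz": 0,"jaw": -1},{"x": 0,"y": 0,"z": 0,"wx": 0,"wy": 0,"wz": 0,"jaw": -1}]'

```text
time: 31.3
position: [0.409, 0.3301, 0.3571]
eef_rot: [[-0.044, 0.999, 0.0], [0.999, 0.044, -0.001], [-0.001, 0.0, -1.0]]
wrist_force: [0.6, 0.0, -0.5]
opening: 0.498
gripper_force: 15.0
```

Call:
play_rows --deltas '[{"x": 0,"y": 0,"z": 0.035,"wx": 0,"wy": 0,"wz": 0,"jaw": -1},{"x": 0,"y": 0,"z": 0.07,"wx": 0,"wy": 0,"wz": 0,"jaw": -1},{"x": 0,"y": 0,"z": 0.1,"wx": 0,"wy": 0,"wz": 0,"jaw": -1},{"x": 0,"y": 0,"z": 0.116,"wx": 0,"wy": 0,"wz": 0,"jaw": -1},{"x": 0,"y": 0,"z": 0.122,"wx": 0,"wy": 0,"wz": 0,"jaw": -1}]'

```text
time: 31.72
position: [0.4084, 0.3296, 0.2326]
eef_rot: [[-0.044, 0.999, -0.002], [0.999, 0.044, -0.003], [-0.003, -0.002, -1.0]]
wrist_force: [-0.2, 0.5, -1.8]
opening: 0.502
gripper_force: 15.0
```

```bash
python3 - <<'E'
from h import *
to([.408,.331,.227])
E
```

```text
t 31.72 pos [0.4084 0.3296 0.2326] F [-0.2  0.5 -1.8] open 0.502 grip 15.0
to [0.408, 0.331, 0.227] delta xyz [ 0.0015 -0.0004  0.0056] yaw 2.5 zaxis [-0.0021 -0.0032 -1.    ]
```

Call:
play_rows --deltas '[{"x": 0,"y": 0,"z": 0.003,"wx": 0,"wy": 0,"wz": 0,"jaw": -1},{"x": 0,"y": 0,"z": 0.006,"wx": 0,"wy": 0,"wz": 0,"jaw": -1},{"x": 0,"y": 0,"z": 0.008,"wx": 0,"wy": 0,"wz": 0,"jaw": -1},{"x": 0,"y": 0,"z": 0.009,"wx": 0,"wy": 0,"wz": 0,"jaw": -1},{"x": 0,"y": 0,"z": 0.009,"wx": 0,"wy": 0,"wz": 0,"jaw": -1}]'

```text
time: 32.13
position: [0.4084, 0.3314, 0.2273]
eef_rot: [[-0.046, 0.999, 0.001], [0.999, 0.046, 0.001], [0.001, 0.001, -1.0]]
wrist_force: [-1.0, -0.4, 3.9]
opening: 0.499
gripper_force: 15.0
```

Call:
play_rows --deltas '[{"x": 0,"y": 0,"z": 0.0005,"wx": 0,"wy": 0,"wz": 0,"jaw": -1},{"x": 0,"y": 0,"z": 0.0005,"wx": 0,"wy": 0,"wz": 0,"jaw": -1},{"x": 0,"y": 0,"z": 0.0005,"wx": 0,"wy": 0,"wz": 0,"jaw": -1}]'

```text
time: 32.38
position: [0.4084, 0.3316, 0.227]
eef_rot: [[-0.046, 0.999, 0.002], [0.999, 0.046, 0.002], [0.002, 0.002, -1.0]]
wrist_force: [-1.6, -0.3, 7.6]
opening: 0.504
gripper_force: 15.0
```

Call:
play_rows --deltas '[{"x": 0,"y": 0,"z": 0,"wx": 0,"wy": 0,"wz": 0,"jaw": 0.4},{"x": 0,"y": 0,"z": 0,"wx": 0,"wy": 0,"wz": 0,"jaw": 0.4},{"x": 0,"y": 0,"z": 0,"wx": 0,"wy": 0,"wz": 0,"jaw": 0.4},{"x": 0,"y": 0,"z": 0,"wx": 0,"wy": 0,"wz": 0,"jaw": 0.4},{"x": 0,"y": 0,"z": 0,"wx": 0,"wy": 0,"wz": 0,"jaw": 0.4}]'

```text
time: 32.8
position: [0.408, 0.3312, 0.2257]
eef_rot: [[-0.046, 0.999, 0.0], [0.999, 0.046, -0.0], [-0.0, 0.0, -1.0]]
wrist_force: [-0.6, -0.2, -0.5]
opening: 0.697
gripper_force: 0.0
```

Call:
play_rows --deltas '[{"x": 0,"y": 0,"z": -0.02,"wx": 0,"wy": 0,"wz": 0,"jaw": 0.4},{"x": 0,"y": 0,"z": -0.05,"wx": 0,"wy": 0,"wz": 0,"jaw": 0.4},{"x": 0,"y": 0,"z": -0.085,"wx": 0,"wy": 0,"wz": 0,"jaw": 1},{"x": 0,"y": 0,"z": -0.12,"wx": 0,"wy": 0,"wz": 0,"jaw": 1},{"x": -0.02,"y": 0.01,"z": -0.13,"wx": 0,"wy": 0,"wz": 0,"jaw": 1}]'

```text
time: 33.22
position: [0.4181, 0.3146, 0.3602]
eef_rot: [[-0.05, 0.999, 0.003], [0.999, 0.05, 0.005], [0.004, 0.003, -1.0]]
wrist_force: [0.0, 1.1, 1.5]
opening: 0.877
gripper_force: 0.0
```

Call:
play_rows --deltas '[{"x": -0.034,"y": 0.02,"z": 0,"wx": 0,"wy": 0,"wz": 0,"jaw": 1},{"x": -0.068,"y": 0.04,"z": 0,"wx": 0,"wy": 0,"wz": 0,"jaw": 1},{"x": -0.102,"y": 0.06,"z": 0,"wx": 0,"wy": 0,"wz": 0,"jaw": 1},{"x": -0.136,"y": 0.08,"z": 0,"wx": 0,"wy": 0,"wz": 0,"jaw": 1},{"x": -0.17,"y": 0.1,"z": 0,"wx": 0,"wy": 0,"wz": 0,"jaw": 1}]'

```text
time: 33.63
position: [0.5272, 0.1447, 0.3558]
eef_rot: [[-0.046, 0.999, 0.0], [0.999, 0.046, 0.0], [0.0, 0.0, -1.0]]
wrist_force: [1.6, 0.7, 0.2]
opening: 1.003
gripper_force: 0.0
```

Call:
play_rows --deltas '[{"x": -0.034,"y": 0.02,"z": 0,"wx": 0,"wy": 0,"wz": 0,"jaw": 1},{"x": -0.068,"y": 0.04,"z": 0,"wx": 0,"wy": 0,"wz": 0,"jaw": 1},{"x": -0.102,"y": 0.06,"z": 0,"wx": 0,"wy": 0,"wz": 0,"jaw": 1},{"x": -0.136,"y": 0.08,"z": 0,"wx": 0,"wy": 0,"wz": 0,"jaw": 1},{"x": -0.165,"y": 0.096,"z": 0,"wx": 0,"wy": 0,"wz": 0,"jaw": 1}]'

```text
time: 34.05
position: [0.631, -0.0166, 0.3556]
eef_rot: [[-0.045, 0.999, 0.0], [0.999, 0.045, -0.001], [-0.001, 0.0, -1.0]]
wrist_force: [-0.4, -0.5, -0.2]
opening: 1.001
gripper_force: 0.0
```

Call:
play_rows --deltas '[{"x": -0.0098,"y": 0.0044,"z": 0,"wx": 0,"wy": 0,"wz": 0,"jaw": 1},{"x": -0.0098,"y": 0.0044,"z": 0,"wx": 0,"wy": 0,"wz": 0,"jaw": 1},{"x": -0.0098,"y": 0.0044,"z": 0,"wx": 0,"wy": 0,"wz": 0,"jaw": 1},{"x": -0.0098,"y": 0.0044,"z": 0,"wx": 0,"wy": 0,"wz": 0,"jaw": 1}]'

```text
time: 34.38
position: [0.6345, -0.0222, 0.3555]
eef_rot: [[-0.047, 0.999, -0.001], [0.999, 0.047, 0.001], [0.001, -0.001, -1.0]]
wrist_force: [0.3, 1.0, -0.5]
opening: 1.0
gripper_force: 0.0
```

```bash
python3 - <<'E'
from h import *
to([.6349,-.0237,.237])
ims={c:get_image(c) for c in("side","top")}
print("C");sleeve(ims,.5165,.338,.004)
print("A");sleeve(ims,.408,.332,.004);print("B");sleeve(ims,.6347,-.0237,.015)
for q in outline_of("blue_tray","top")[:1]:
      m=q["pixels"].astype(np.uint8); im=ims["top"]
      ct=max(cv2.findContours(m,0,1)[0],key=cv2.contourArea); W=np.array([at(im,p[0],.022)[:2] for p in ct],np.float32)
      r=cv2.minAreaRect(W); print(round(q["confidence"],2),np.round(r[0],3),np.round(r[1],3),round(r[2],1))
E
```

```text
t 34.38 pos [ 0.6345 -0.0222  0.3555] F [ 0.3  1.  -0.5] open 1.0 grip 0.0
to [0.6349, -0.0237, 0.237] delta xyz [-0.0016  0.0004  0.1185] yaw 2.71 zaxis [-6.e-04  6.e-04 -1.e+00]
C
sleeve [0.5177 0.3378] res [ 0.16  0.14 -0.14  0.1 ] [('side', 306, 345), ('top', 208, 237)]
A
sleeve [0.4086 0.3336] res [ 0.1   0.18 -0.13  0.04] [('side', 329, 378), ('top', 207, 242)]
B
sleeve [ 0.6352 -0.0226] res [-0. -0.] [('side', 435, 475)]
0.62 [ 0.447 -0.359] [0.222 0.126] 2.8
```

Call:
play_rows --deltas '[{"x": -0.0008,"y": 0.0003,"z": 0.035,"wx": 0,"wy": 0,"wz": 0,"jaw": 1},{"x": -0.0008,"y": 0.0003,"z": 0.07,"wx": 0,"wy": 0,"wz": 0,"jaw": 1},{"x": -0.0008,"y": 0.0003,"z": 0.1,"wx": 0,"wy": 0,"wz": 0,"jaw": 1},{"x": -0.0008,"y": 0.0003,"z": 0.115,"wx": 0,"wy": 0,"wz": 0,"jaw": 1},{"x": -0.0008,"y": 0.0003,"z": 0.1185,"wx": 0,"wy": 0,"wz": 0,"jaw": 1}]'

```text
time: 34.95
position: [0.6342, -0.0234, 0.2343]
eef_rot: [[-0.047, 0.999, -0.004], [0.999, 0.047, -0.0], [0.0, -0.004, -1.0]]
wrist_force: [-1.0, 0.0, -0.3]
opening: 0.999
gripper_force: 0.0
```

Call:
play_rows --deltas '[{"x": 0,"y": 0,"z": 0,"wx": 0,"wy": 0,"wz": 0,"jaw": -1},{"x": 0,"y": 0,"z": 0,"wx": 0,"wy": 0,"wz": 0,"jaw": -1},{"x": 0,"y": 0,"z": 0,"wx": 0,"wy": 0,"wz": 0,"jaw": -1},{"x": 0,"y": 0,"z": 0,"wx": 0,"wy": 0,"wz": 0,"jaw": -1},{"x": 0,"y": 0,"z": 0,"wx": 0,"wy": 0,"wz": 0,"jaw": -1}]'

```text
time: 35.37
position: [0.6354, -0.0243, 0.2382]
eef_rot: [[-0.046, 0.999, 0.002], [0.999, 0.046, 0.0], [0.0, 0.002, -1.0]]
wrist_force: [0.5, 0.8, 0.4]
opening: 0.682
gripper_force: 0.0
```

Call:
play_rows --deltas '[{"x": 0,"y": 0,"z": 0,"wx": 0,"wy": 0,"wz": 0,"jaw": -1},{"x": 0,"y": 0,"z": 0,"wx": 0,"wy": 0,"wz": 0,"jaw": -1},{"x": 0,"y": 0,"z": 0,"wx": 0,"wy": 0,"wz": 0,"jaw": -1},{"x": 0,"y": 0,"z": 0,"wx": 0,"wy": 0,"wz": 0,"jaw": -1},{"x": 0,"y": 0,"z": 0,"wx": 0,"wy": 0,"wz": 0,"jaw": -1}]'

```text
time: 35.78
position: [0.6353, -0.0244, 0.2375]
eef_rot: [[-0.046, 0.999, 0.0], [0.999, 0.046, 0.0], [0.0, 0.0, -1.0]]
wrist_force: [-1.4, 0.8, 5.4]
opening: 0.516
gripper_force: 15.0
```

Call:
play_rows --deltas '[{"x": 0,"y": 0,"z": -0.02,"wx": 0,"wy": 0,"wz": 0,"jaw": -1},{"x": 0,"y": 0,"z": -0.045,"wx": 0,"wy": 0,"wz": 0,"jaw": -1},{"x": 0,"y": 0,"z": -0.075,"wx": 0,"wy": 0,"wz": 0,"jaw": -1},{"x": 0,"y": 0,"z": -0.105,"wx": 0,"wy": 0,"wz": 0,"jaw": -1},{"x": 0,"y": 0,"z": -0.12,"wx": 0,"wy": 0,"wz": 0,"jaw": -1}]'

```text
time: 36.2
position: [0.6355, -0.0246, 0.3606]
eef_rot: [[-0.046, 0.999, 0.003], [0.999, 0.046, -0.0], [-0.0, 0.003, -1.0]]
wrist_force: [1.0, -0.3, -0.1]
opening: 0.513
gripper_force: 15.0
```

```bash
python3 - <<'E'
from h import *
to([.446,-.362,.357])
E
```

```text
t 36.2 pos [ 0.6355 -0.0246  0.3606] F [ 1.  -0.3 -0.1] open 0.513 grip 15.0
to [0.446, -0.362, 0.357] delta xyz [-0.3284 -0.2048  0.003 ] yaw 2.61 zaxis [ 0.0032 -0.     -1.    ]
```

Call:
play_rows --deltas '[{"x": -0.02,"y": -0.015,"z": 0,"wx": 0,"wy": 0,"wz": 0,"jaw": -1},{"x": -0.05,"y": -0.035,"z": 0,"wx": 0,"wy": 0,"wz": 0,"jaw": -1},{"x": -0.083,"y": -0.055,"z": 0,"wx": 0,"wy": 0,"wz": 0,"jaw": -1},{"x": -0.116,"y": -0.075,"z": 0,"wx": 0,"wy": 0,"wz": 0,"jaw": -1},{"x": -0.15,"y": -0.095,"z": 0,"wx": 0,"wy": 0,"wz": 0,"jaw": -1}]'

```text
time: 36.62
position: [0.546, -0.1796, 0.3571]
eef_rot: [[-0.046, 0.999, -0.0], [0.999, 0.046, 0.0], [0.0, -0.0, -1.0]]
wrist_force: [0.5, -0.6, 0.9]
opening: 0.514
gripper_force: 15.0
```

Call:
play_rows --deltas '[{"x": -0.034,"y": -0.021,"z": 0,"wx": 0,"wy": 0,"wz": 0,"jaw": -1},{"x": -0.068,"y": -0.042,"z": 0,"wx": 0,"wy": 0,"wz": 0,"jaw": -1},{"x": -0.102,"y": -0.063,"z": 0,"wx": 0,"wy": 0,"wz": 0,"jaw": -1},{"x": -0.134,"y": -0.083,"z": 0,"wx": 0,"wy": 0,"wz": 0,"jaw": -1},{"x": -0.16,"y": -0.1,"z": 0,"wx": 0,"wy": 0,"wz": 0,"jaw": -1}]'

```text
time: 37.03
position: [0.4527, -0.3453, 0.3573]
eef_rot: [[-0.044, 0.999, -0.0], [0.999, 0.044, -0.001], [-0.001, -0.0, -1.0]]
wrist_force: [-0.0, -0.5, 0.7]
opening: 0.516
gripper_force: 15.0
```

Call:
play_rows --deltas '[{"x": -0.0184,"y": -0.0098,"z": 0,"wx": 0,"wy": 0,"wz": 0,"jaw": -1},{"x": -0.0184,"y": -0.0098,"z": 0,"wx": 0,"wy": 0,"wz": 0,"jaw": -1},{"x": -0.0184,"y": -0.0098,"z": 0,"wx": 0,"wy": 0,"wz": 0,"jaw": -1},{"x": -0.0184,"y": -0.0098,"z": 0,"wx": 0,"wy": 0,"wz": 0,"jaw": -1},{"x": -0.0184,"y": -0.0098,"z": 0,"wx": 0,"wy": 0,"wz": 0,"jaw": -1}]'

```text
time: 37.45
position: [0.4464, -0.3607, 0.3571]
eef_rot: [[-0.048, 0.999, 0.0], [0.999, 0.048, 0.0], [0.0, 0.0, -1.0]]
wrist_force: [0.5, 0.8, 0.2]
opening: 0.513
gripper_force: 15.0
```

Call:
play_rows --deltas '[{"x": 0,"y": 0,"z": 0.035,"wx": 0,"wy": 0,"wz": 0,"jaw": -1},{"x": 0,"y": 0,"z": 0.07,"wx": 0,"wy": 0,"wz": 0,"jaw": -1},{"x": 0,"y": 0,"z": 0.1,"wx": 0,"wy": 0,"wz": 0,"jaw": -1},{"x": 0,"y": 0,"z": 0.116,"wx": 0,"wy": 0,"wz": 0,"jaw": -1},{"x": 0,"y": 0,"z": 0.122,"wx": 0,"wy": 0,"wz": 0,"jaw": -1}]'

```text
time: 37.87
position: [0.4458, -0.3603, 0.2326]
eef_rot: [[-0.047, 0.999, -0.003], [0.999, 0.047, 0.002], [0.002, -0.003, -1.0]]
wrist_force: [-0.8, 0.1, 0.3]
opening: 0.512
gripper_force: 15.0
```

```bash
python3 - <<'E'
from h import *
to([.446,-.362,.226])
E
```

```text
t 37.87 pos [ 0.4458 -0.3603  0.2326] F [-0.8  0.1  0.3] open 0.512 grip 15.0
to [0.446, -0.362, 0.226] delta xyz [-0.0017  0.0002  0.0066] yaw 2.72 zaxis [-0.003  0.002 -1.   ]
```

Call:
play_rows --deltas '[{"x": 0,"y": 0,"z": 0.003,"wx": 0,"wy": 0,"wz": 0,"jaw": -1},{"x": 0,"y": 0,"z": 0.006,"wx": 0,"wy": 0,"wz": 0,"jaw": -1},{"x": 0,"y": 0,"z": 0.008,"wx": 0,"wy": 0,"wz": 0,"jaw": -1},{"x": 0,"y": 0,"z": 0.009,"wx": 0,"wy": 0,"wz": 0,"jaw": -1},{"x": 0,"y": 0,"z": 0.009,"wx": 0,"wy": 0,"wz": 0,"jaw": -1}]'

```text
time: 38.28
position: [0.4459, -0.3618, 0.2268]
eef_rot: [[-0.046, 0.999, 0.001], [0.999, 0.046, -0.001], [-0.001, 0.001, -1.0]]
wrist_force: [0.2, -0.1, 0.0]
opening: 0.516
gripper_force: 15.0
```

Call:
play_rows --deltas '[{"x": 0,"y": 0,"z": 0.0005,"wx": 0,"wy": 0,"wz": 0,"jaw": -1},{"x": 0,"y": 0,"z": 0.0005,"wx": 0,"wy": 0,"wz": 0,"jaw": -1},{"x": 0,"y": 0,"z": 0.0005,"wx": 0,"wy": 0,"wz": 0,"jaw": -1}]'

```text
time: 38.53
position: [0.4459, -0.3619, 0.2264]
eef_rot: [[-0.046, 0.999, 0.001], [0.999, 0.046, -0.0], [-0.0, 0.001, -1.0]]
wrist_force: [-1.0, 0.6, 5.5]
opening: 0.513
gripper_force: 15.0
```

Contact with the tray floor. Release, retreat and check.

Call:
play_rows --deltas '[{"x": 0,"y": 0,"z": 0,"wx": 0,"wy": 0,"wz": 0,"jaw": 0.4},{"x": 0,"y": 0,"z": 0,"wx": 0,"wy": 0,"wz": 0,"jaw": 0.4},{"x": 0,"y": 0,"z": 0,"wx": 0,"wy": 0,"wz": 0,"jaw": 0.4},{"x": 0,"y": 0,"z": 0,"wx": 0,"wy": 0,"wz": 0,"jaw": 0.4},{"x": 0,"y": 0,"z": 0,"wx": 0,"wy": 0,"wz": 0,"jaw": 0.4}]'

```text
time: 38.95
position: [0.4456, -0.3618, 0.2257]
eef_rot: [[-0.046, 0.999, -0.0], [0.999, 0.046, -0.0], [-0.0, -0.0, -1.0]]
wrist_force: [0.1, -0.6, -0.6]
opening: 0.702
gripper_force: 0.0
```

Call:
play_rows --deltas '[{"x": 0,"y": 0,"z": -0.02,"wx": 0,"wy": 0,"wz": 0,"jaw": 0.4},{"x": 0,"y": 0,"z": -0.05,"wx": 0,"wy": 0,"wz": 0,"jaw": 0.4},{"x": 0,"y": 0,"z": -0.085,"wx": 0,"wy": 0,"wz": 0,"jaw": 0.4},{"x": 0,"y": 0,"z": -0.12,"wx": 0,"wy": 0,"wz": 0,"jaw": 0.4},{"x": 0,"y": 0,"z": -0.13,"wx": 0,"wy": 0,"wz": 0,"jaw": 0.4}]'

```text
time: 39.37
position: [0.4459, -0.3627, 0.3604]
eef_rot: [[-0.045, 0.999, 0.005], [0.999, 0.045, -0.003], [-0.003, 0.004, -1.0]]
wrist_force: [0.6, -0.7, 0.8]
opening: 0.705
gripper_force: 0.0
```

Call:
play_rows --deltas '[{"x": 0.035,"y": 0,"z": -0.01,"wx": 0,"wy": 0,"wz": 0,"jaw": 0.4},{"x": 0.07,"y": 0,"z": -0.02,"wx": 0,"wy": 0,"wz": 0,"jaw": 0.4},{"x": 0.105,"y": 0,"z": -0.03,"wx": 0,"wy": 0,"wz": 0,"jaw": 0.4},{"x": 0.14,"y": 0,"z": -0.04,"wx": 0,"wy": 0,"wz": 0,"jaw": 0.4},{"x": 0.175,"y": 0,"z": -0.05,"wx": 0,"wy": 0,"wz": 0,"jaw": 0.4}]'

```text
time: 39.78
position: [0.4372, -0.1854, 0.4059]
eef_rot: [[-0.046, 0.999, -0.0], [0.999, 0.046, -0.0], [-0.0, -0.0, -1.0]]
wrist_force: [1.1, 0.7, 0.4]
opening: 0.698
gripper_force: 0.0
```

Call:
play_rows --deltas '[{"x": 0.035,"y": 0,"z": 0,"wx": 0,"wy": 0,"wz": 0,"jaw": 0.4},{"x": 0.07,"y": 0,"z": 0,"wx": 0,"wy": 0,"wz": 0,"jaw": 0.4},{"x": 0.09,"y": 0,"z": 0,"wx": 0,"wy": 0,"wz": 0,"jaw": 0.4},{"x": 0.1,"y": 0,"z": 0,"wx": 0,"wy": 0,"wz": 0,"jaw": 0.4},{"x": 0.1,"y": 0,"z": 0,"wx": 0,"wy": 0,"wz": 0,"jaw": 0.4}]'

```text
time: 40.2
position: [0.433, -0.085, 0.4056]
eef_rot: [[-0.049, 0.999, 0.0], [0.999, 0.049, 0.001], [0.001, 0.0, -1.0]]
wrist_force: [0.8, 0.1, -0.4]
opening: 0.697
gripper_force: 0.0
```

```bash
python3 - <<'E'
from h import *
to([.446,-.362,.226])
ims={c:get_image(c) for c in("side","top")}
print("C");sleeve(ims,.5165,.338,.004)
print("A");sleeve(ims,.408,.332,.004);print("B");sleeve(ims,.446,-.362,.004)
cv2.imwrite("pics/a7.png",ims["side"]["color"])
E
```

```text
t 40.2 pos [ 0.433  -0.085   0.4056] F [ 0.8  0.1 -0.4] open 0.697 grip 0.0
to [0.446, -0.362, 0.226] delta xyz [-0.2774 -0.0007  0.1795] yaw 2.82 zaxis [ 1.e-04  6.e-04 -1.e+00]
C
sleeve [0.518  0.3374] res [0. 0.] [('top', 207, 237)]
A
sleeve [0.4086 0.3336] res [ 0.11  0.21 -0.15  0.04] [('side', 328, 378), ('top', 206, 242)]
B
sleeve [ 0.4468 -0.3603] res [ 0.04  0.17 -0.26 -0.08] [('side', 812, 899), ('top', 253, 278)]
```

View pics/a7.png

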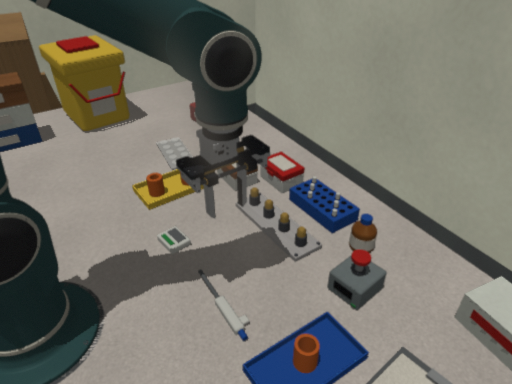

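The blue tray holds B upright at (306,352). The yellow tray holds A at (155,184), and the top view confirms C at its place. The plunger is up and the bystanders are untouched.

```bash
python3 -c "
from plant import *
print(job_done())"
```

```text
the job is handed in; nothing more can be done
None
```

I gauged all three sleeves, pressed and released the recorder plunger with the whole batch on the pins, then stood the one good sleeve in the blue tray and the two tight ones in the yellow tray; the job is handed in at about 40 s on the robot's clock, and no verdict came back.

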